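# Clamp a stone tile with the crank

### The arm

A 6-joint arm with a two-finger parallel gripper is mounted at the origin on a cart in front of the work surface, level with it; the furniture and walls round the work are solid. World frame = base frame: x ahead of the robot, y to its left, z up, the work surface at z = 0. Lengths are in m, angles in degrees, forces in N, time in s.
With the tool pointing down it reaches from about 0.35 to 0.8 m from the base axis. Payload 7.3 kg.
Tool frame: the origin (TCP) lies at the very end of the fingers, on their centre line; the grasp point (between the pads) lies 19 mm behind it; z points along the fingers, y is the direction in which the jaws open and shut (so a half turn about z gives the same grasp; the last joint's range is limited). The gripper opens to 85 mm and grips with 20 to 120 N. Pads are 22 mm wide; open, the fingers measure 114 mm over their backs; the gripper's body (76 mm by 85 mm) begins 54 mm behind the grasp point. The pads swing forward as they close: fully open they stand 13 mm farther back than shut.
Start: joints at [-82.621, 19.595, 87.324, -0, 73.075, -8.365], TCP at [0.142, -0.505, 0.231] pointing down, gripper open.
Joint ranges: [-145.02, 145.02], [-44.19, 115.74], [2.07, 154.8], [-57.11, 237.11], [16.16, 152.29], [-177.93, 177.93]. Speed limits (degrees/s): [147.25, 147.25, 180, 180, 180, 180].

### API

Orientations are given as a 3x3 rotation matrix whose columns are the frame's x, y, z axes.
In Python, from rig import r gives the robot as it stands.
- The arm moves only by the tool jog_arm, never from a script. Its argument "plan" is a list of rows, each a list of 3 entries, a list of its own where there are three numbers: the shift along the tool's x, y, z as a fraction of full scale, then the turn, a rotation vector about the tool's x, y, z as a fraction of full scale, then the finger opening in mm, from 0 to 85.4. A call has 1 to 10 rows; each row shifts and turns the pose as measured when the row begins, along the tool's axes as they then stand; what a row does not reach is not made up. Full scale, the value 1, is 50 mm for a shift and 0.08 rad for a turn. A row lasts 1/10 s, in which the tool goes at most 50 mm and 8.59 degrees, less where a joint would pass 70% of its speed; a pose out of reach is approached as far as the arm can. A call with a number of a shift or a turn outside -1 to 1 is refused whole. A call with a gripper value outside its range is refused whole. The fingers move at their own pace and stop on an object; "newtons" is the grip in N (left out, the last holds). Time passes only in rows, so rows that do not move let the fingers close. It gives the time, the measured TCP pose, the force and the opening at its end, in the units of the state.
- r.read_state(): the state, without advancing time (a new reading comes with each control period).
- r.capture(name): name is "scene" or "top" or "wrist"; returns a dict with "color" (400x640x3 uint8, red, green, blue), "depth" (400x640 float32, m along the optical axis (not along the pixel's ray), 0 where there is no reading), "camera_matrix" (3x3 intrinsics, pixels), "origin" and "rotation" of the camera in the world; the wrist camera has in their place "mount" (4x4, takes a point from camera to tool coordinates, whose origin is the TCP and whose axes are the flange's). Camera axes: x right, y down, z forward; pixel columns grow to the right and rows downward; lengths in m; the calibration is good to about 2 mm. A picture is of the moment at which its call begins: read the wrist's pose just before it.
- r.sign_off(): hands the job in, once; it reports no verdict.
The state is a dict: "clock": time; "joint_pos": joint angles; "qd": joint speeds; "joint_efforts": joint torques, N m; "tool_pos": TCP position; "tcp_rot": TCP orientation; "ft_force": force on the tool from outside, world axes, zero at the start; "torque": the same for the moment, N m; "opening": finger opening in m.
Only numpy, scipy, OpenCV 4.12 (cv2) and the standard library are available. Lean on these libraries where they do the work, as an engineer would, in place of code of your own. Each camera call takes 0.05 s, during which the arm holds its last target.

### The job

Pick up the loose crank, fit its square socket fully down onto the square drive shaft of the tile clamp without ramming it, and wind it clockwise (seen from above) round full circles until the jaw grips the stone tile firmly. Stop when the crank turns clearly heavier, before the stone chips, and let go, leaving the crank on the shaft and the tile held flat between the jaws.

Things in the scene. Friction and masses are not known exactly. Their poses are not given: they have to be found in the camera images.
- tile_clamp: Fixed clamp: grey base plate 100 (x) x 240 (y) x 22, blue drive housing 84 x 70 at its -y end with its top at z = 72 and a round steel boss to z = 76, blue fixed jaw at its +y end (face at y = 92). Origin: centre of the underside. The square drive shaft stands upright on the boss at x = 0, y = -85; nothing else is higher than z = 76. The tile lies on the base plate.
- shaft_foot (a point): Point on the drive shaft's axis where it leaves the boss (z = 76 of the clamp), fixed to the clamp: it does NOT show the shaft's angle, which differs every time and must be seen or felt. It turns with about 5 N of friction at the knob (0 to 5 N of it may stay at a pause) and holds where it is left. Clockwise from above moves the jaw to the tile, 24 mm a turn; about 2 turns close it.
- shaft_top (a point): Centre of the drive shaft's top, 26 mm above its foot. The shaft is 14 mm square, the top 4 mm tapering to 9 mm square, so its tip enters the socket at any angle, but the crank then hangs with its underside about 22 to 24 mm above the boss until the flats match (to about 0.12 rad, every 90 degrees); only then does it go down to the boss.
- jaw: Moving blue jaw, 98 x 18 x 30, sprung (20 N per mm) on a carriage that the shaft drives along the clamp's +y. Its origin is the clamp's origin when wound fully back; its face is 16 mm to -y of its own origin. The tile is firmly held above 25 N (1.6 N at the knob besides friction); the stone chips above 160 N (10 N at the knob besides friction). A knob force of 7 to 9 N at a pause is right.
- stone_tile: Red granite tile 56 x 56 x 10, lying loose on the clamp's base plate between the jaws. Origin: centre of its underside.
- crank: Loose steel crank, about 0.35 kg, lying flat with its knob up. Origin: on the hub's axis at the underside. Hub: dark square block 28 x 28 x 50 high, sides along x and y; pinch it at z = 20 to 45. Square socket from below, 16 wide, 26 deep, parallel to the hub. A flat arm 18 wide, 10 thick runs at the bottom along +x to the knob. Fully fitted, the origin lies at shaft_foot.
- knob: Upright orange knob of the crank, 19 mm in diameter, 44 high, turning freely on its pin 60 mm from the hub's axis along the crank's +x. Origin: centre of its underside, 12 above the crank's underside. Held, it can be led round in a circle without turning the hand.

How it is judged:
By the outcome, as a careful person would: the job done as asked, in the order asked, and still so for the second after the job is handed in, with the robot touching nothing.
It also fails if it takes over 72 s, if anything falls off the work surface, if the arm or the gripper's body presses on something with over 40 N, if the wrist force passes 120 N, or if a joint passes its speed limit or range.

## Working session

There is one attempt and no reset: what is moved stays moved. The work goes in short steps, Python scripts to look and compute and a tool call to move; the robot and the scene stay as the last step left them, time stands still between calls to the robot, and variables do not carry over. Pictures are saved under pics/ and viewed, and the job is handed in when it is done.

Besides the shell and the picture viewer there is one more tool, called after "Call:" as name(argument=value, ...), one argument or row to a line, values as JSON. jog_arm: Moves the arm, as the interface text tells. Its arguments: {"type":"object","properties":{"plan":{"type":"array","items":{"type":"array"}},"newtons":{"type":"number"}},"required":["plan"]}

```bash
ls; mkdir -p pics
python3 - <<'E'
from rig import r
import cv2
s=r.read_state()
for k,v in s.items(): print(k,v)
for n in ("scene","top","wrist"):
    c=r.capture(n); cv2.imwrite(f"pics/{n}0.png",c["color"][:,:,::-1])
    import numpy as np
    np.savez(f"{n}0.npz",**c)
    print(n,c["camera_matrix"].tolist(),{k:np.round(c[k],4).tolist() for k in c if k in("origin","rotation","mount")})
E
```

```text
pics
clock 0.0
joint_pos [-8.26228479e+01  1.96368488e+01  8.73778800e+01  1.69246459e-04
  7.30737186e+01 -8.36571190e+00]
qd [-0.04326356 -0.00813111 -0.02868974 -0.09473954 -0.03304512 -0.15117543]
joint_efforts [ 2.83294003e-04 -4.33684051e+01 -2.46010494e+01 -1.94681174e-04
  7.81867682e-03 -3.55232473e-06]
tool_pos [ 0.14240896 -0.50490033  0.23061826]
tcp_rot [[ 9.62489292e-01  2.71319598e-01 -1.95408496e-04]
 [ 2.71319573e-01 -9.62488101e-01  1.53128293e-03]
 [ 2.27388715e-04 -1.52686157e-03 -9.99998808e-01]]
ft_force [-0.39658862  0.38810967 -0.24987934]
torque [ 2.20398826e-05  2.21580550e-02 -2.26483289e-02]
opening 0.08530055086287483
scene [[499.27003726596945, 0.0, 330.7240581801538], [0.0, 499.27003726596945, 197.53403493857175], [0.0, 0.0, 1.0]] {'origin': [0.0212, 0.6719, 0.7589], 'rotation': [[-0.7374, -0.4437, 0.5093], [-0.6754, 0.4925, -0.5489], [-0.0073, -0.7488, -0.6628]]}
top [[417.34612391777614, 0.0, 330.5025609721822], [0.0, 417.34612391777614, 195.71925408351166], [0.0, 0.0, 1.0]] {'origin': [0.4324, 0.0957, 0.9414], 'rotation': [[0.0092, -0.9899, 0.1416], [-0.9998, -0.007, 0.0159], [-0.0147, -0.1417, -0.9898]]}
wrist [[353.4925040281054, 0.0, 321.67559046728616], [0.0, 353.4925040281054, 201.44041906964554], [0.0, 0.0, 1.0]] {'mount': [[-0.0006, -0.9601, -0.2797, 0.0718], [1.0, -0.0003, -0.001, 0.0003], [0.0008, -0.2797, 0.9601, -0.1421], [0.0, 0.0, 0.0, 1.0]]}
```

View pics/scene0.png

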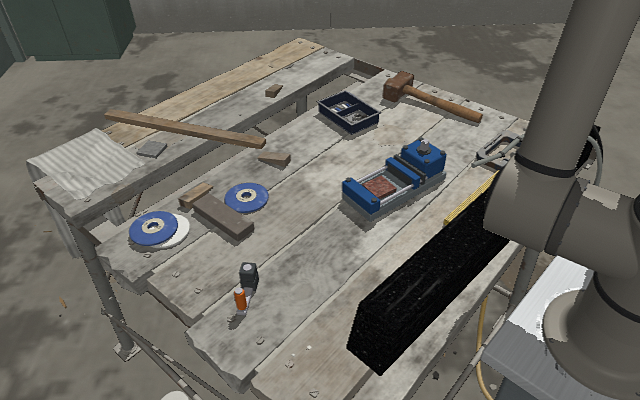

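View pics/top0.png

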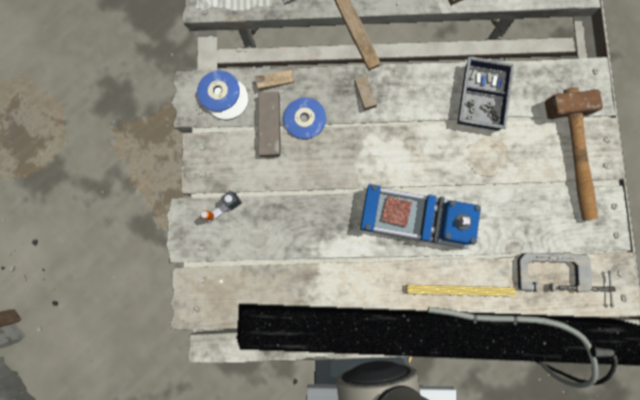

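Run:
```python
import numpy as np,cv2
t=np.load("top0.npz")
c=cv2.resize(t["color"][100:320,100:400],None,fx=2.6,fy=2.6,interpolation=cv2.INTER_CUBIC)
cv2.imwrite("pics/topcrop.png",c[:,:,::-1])
```

```text
(no output)
```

View pics/topcrop.png

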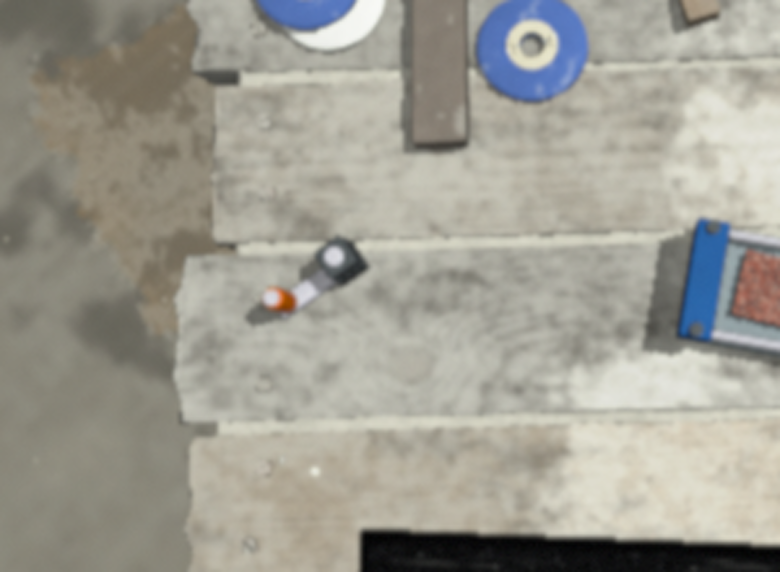

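The scene view shows the crank at about (245,285) and the clamp at about (395,180). In the top view the hub is near (229,200), the knob near (207,215) and the shaft near (463,222). A black beam lies between the robot and the work.

```bash
cat > h.py <<'E'
import numpy as np,cv2
def ray(c,u,v,z):
    K=c["camera_matrix"];R=np.array(c["rotation"]);o=np.array(c["origin"])
    d=R@np.array([(u-K[0,2])/K[0,0],(v-K[1,2])/K[1,1],1.]); return o+d*(z-o[2])/d[2]
def cloud(c):
    K=c["camera_matrix"];R=np.array(c["rotation"]);o=np.array(c["origin"]);D=c["depth"]
    v,u=np.mgrid[:D.shape[0],:D.shape[1]]
    P=np.stack([(u-K[0,2])/K[0,0]*D,(v-K[1,2])/K[1,1]*D,D],-1)@R.T+o
    P[D==0]=np.nan; return P
E
python3 - <<'E'
from h import *
for n in("top","scene"):
    c=dict(np.load(f"{n}0.npz")); P=cloud(c); hsv=cv2.cvtColor(c["color"],cv2.COLOR_RGB2HSV)
    m=cv2.inRange(hsv,(5,170,120),(16,255,255))
    nn,l,st,ce=cv2.connectedComponentsWithStats(m)
    for i in range(1,nn):
        if st[i,4]>15: 
            q=P[l==i];print(n,"orange",st[i],ce[i].round(1),np.nanmedian(q,0).round(3),"zmax",np.nanmax(q[:,2]).round(3))
    m=cv2.inRange(hsv,(100,130,60),(115,255,255))
    nn,l,st,ce=cv2.connectedComponentsWithStats(m)
    for i in range(1,nn):
        if st[i,4]>60:
            q=P[l==i];print(n,"blue",st[i],ce[i].round(1),np.nanmedian(q,0).round(3),np.nanpercentile(q[:,2],[5,95]).round(3))
    # black beam
    m=(c["color"].max(2)<25); q=P[m]; print(n,"black",m.sum(),np.nanpercentile(q,[2,50,98],axis=0).round(3).tolist())
    m2=np.isfinite(P[...,2])&(P[...,2]>0.035)&(P[...,0]>0.3)&(P[...,0]<0.65)&(P[...,1]>0.25)&(P[...,1]<0.5)
    print(n,"crank high",m2.sum(),np.nanmedian(P[m2],0), np.argwhere(m2).mean(0)[::-1] if m2.any() else '')
t=dict(np.load("top0.npz"))
for crop,nm,f in (((345,500,165,260),"clamp",5),((190,250,180,230),"crank",12)):
    a,b,cc,d=crop
    im=cv2.resize(t["color"][cc:d,a:b],None,fx=f,fy=f,interpolation=cv2.INTER_NEAREST); cv2.imwrite(f"pics/{nm}_n.png",im[:,:,::-1])
t=dict(np.load("scene0.npz"))
im=cv2.resize(t["color"][120:230,330:460],None,fx=5,fy=5,interpolation=cv2.INTER_NEAREST); cv2.imwrite(f"pics/sc_n.png",im[:,:,::-1])
E
```

```text
top orange [207 212   6   7  30] [209.5 215.5] [0.516 0.372 0.044] zmax 0.056
top blue [198  72  40  38 697] [217.4  92. ] [0.804 0.374 0.019] [0.017 0.022]
top blue [285  99  40  39 664] [303.2 117.8] [0.748 0.18  0.009] [0.006 0.012]
top blue [361 185  19  46 509] [370.1 207.3] [0.536 0.025 0.052] [0.049 0.054]
top blue [421 196  15  45 395] [428.2 217.8] [ 0.513 -0.098  0.053] [0.049 0.055]
top blue [442 202  37  42 989] [459.8 222.6] [ 0.501 -0.158  0.072] [0.066 0.074]
top black 14554 [[0.239, -0.472, 0.056], [0.281, -0.075, 0.098], [0.325, 0.274, 0.101]]
top crank high 619 [0.3274055  0.28552232 0.0598884 ] [237.13731826 265.69789984]
scene orange [235 290   9  20  75] [239.7 300.3] [0.508 0.387 0.043] zmax 0.058
scene blue [401 140  45  38 845] [424.4 158.6] [ 0.481 -0.145  0.068] [0.036 0.073]
scene blue [386 157  35  32 301] [404.7 171.1] [ 0.5   -0.095  0.052] [0.032 0.055]
scene blue [343 178  37  36 657] [360.9 195.7] [0.525 0.034 0.05 ] [0.028 0.054]
scene black 11300 [[0.2, -0.41, 0.006], [0.264, 0.169, 0.097], [0.319, 0.311, 0.154]]
scene crank high 1043 [0.31900027 0.29706649 0.05911032] [317.92521572 300.5033557 ]
```

View pics/clamp_n.png

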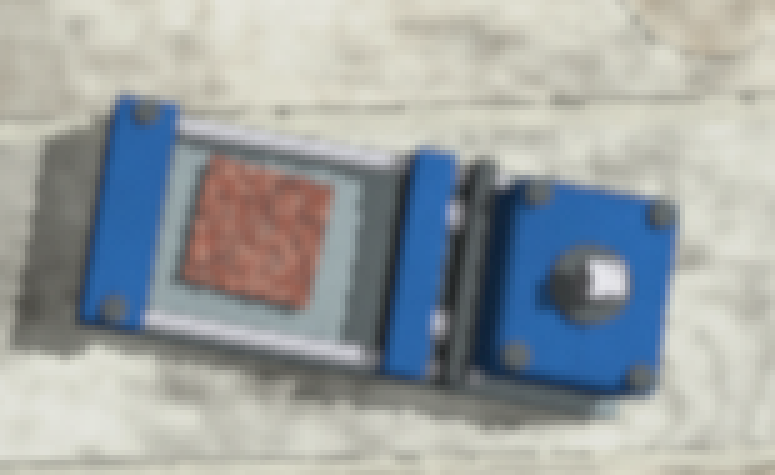

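View pics/crank_n.png

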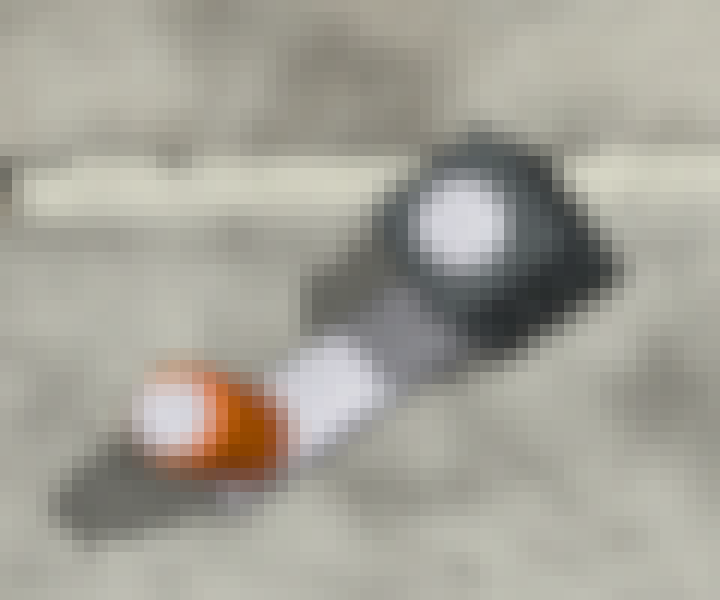

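View pics/sc_n.png

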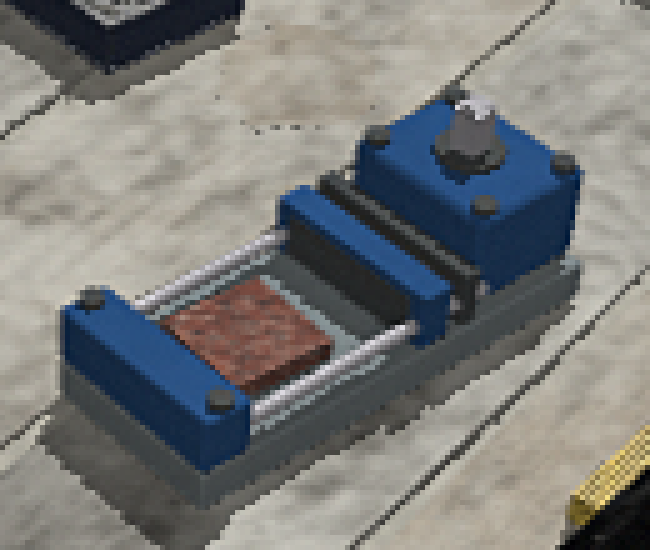

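Run:
```python
from h import *
c=dict(np.load("top0.npz")); P=cloud(c); 
st=ray(c,466.4,220.6,.102); hub=ray(c,228.3,198.4,.05); kn=ray(c,204.8,214.5,.056)
print("shaft_top",st.round(4),"hub",hub.round(4),"knob",kn.round(4), "dist",np.linalg.norm((kn-hub)[:2]),"ang",np.degrees(np.arctan2(*(kn-hub)[1::-1])))
hsv=cv2.cvtColor(c["color"],cv2.COLOR_RGB2HSV)
m=cv2.inRange(hsv,(100,130,60),(115,255,255)); n,l,s,ce=cv2.connectedComponentsWithStats(m)
for i in range(1,n):
    if s[i,4]>300 and s[i,0]>340:
        cs,_=cv2.findContours((l==i).astype(np.uint8),0,2)
        z=.072 if s[i,0]>440 else .052
        w=np.array([ray(c,*p[0],z)[:2] for p in cs[0]],np.float32)
        print(s[i],cv2.minAreaRect(w))
s=dict(np.load("scene0.npz"));Ks=s["camera_matrix"]
# project into scene for cross-check
for p in (st,hub,kn):
    q=np.array(s["rotation"]).T@(p-s["origin"]); print((q[:2]/q[2]*Ks[0,0]+Ks[:2,2]).round(1))
im=s["color"]
for (a,b,cc,d,nm) in ((225,265,255,320,"a"),(400,450,130,170,"b")):
    cv2.imwrite(f"pics/s{nm}.png",cv2.resize(im[cc:d,a:b],None,fx=9,fy=9,interpolation=cv2.INTER_NEAREST)[:,:,::-1])
```

```text
shaft_top [ 0.5041 -0.1638  0.102 ] hub [0.5525 0.3311 0.05  ] knob [0.5166 0.3785 0.056 ] dist 0.05942849252107966 ang 127.19002453892992
[361 185  19  46 509] ((0.5350932478904724, 0.024794863536953926), (0.02672465145587921, 0.09752574563026428), 79.94966125488281)
[421 196  15  45 395] ((0.5142373442649841, -0.09870245307683945), (0.019430011510849, 0.09597405046224594), 80.50870513916016)
[442 202  37  42 989] ((0.5029608011245728, -0.16066184639930725), (0.06954523921012878, 0.08203893899917603), 80.19957733154297)
[424.1 138.9]
[246.5 266. ]
[238.7 289.5]
```

View pics/sa.png

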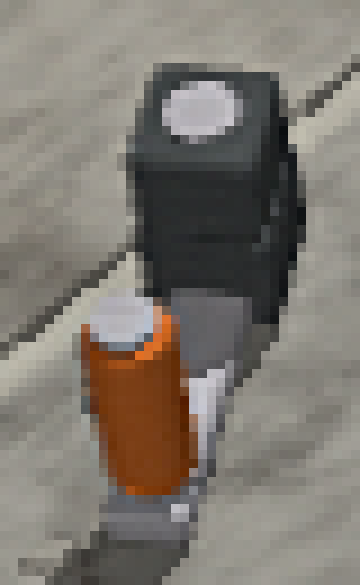

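View pics/sb.png

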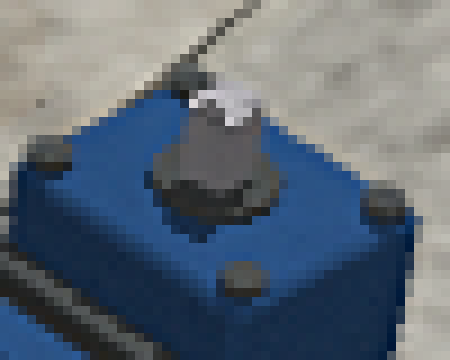

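Call:
jog_arm(
  plan=[
    [[0.87, -0.45, 0], [0, 0, 0], 60],
    [[0.87, -0.45, 0], [0, 0, 0], 60],
    [[0.87, -0.45, 0], [0, 0, 0], 60],
    [[0.87, -0.45, 0], [0, 0, 0], 60],
    [[0.87, -0.45, 0], [0, 0, 0], 60],
    [[0.87, -0.45, 0], [0, 0, 0], 60],
    [[0.87, -0.45, 0], [0, 0, 0], 60],
    [[0.87, -0.45, 0], [0, 0, 0], 60],
    [[0.87, -0.45, 0], [0, 0, 0], 60],
    [[0, 0, 0], [0, 0, 0], 60],
  ],
)

```text
clock: 1.15
tool_pos: [0.4718, -0.1965, 0.2282]
tcp_rot: [[0.964, 0.265, -0.001], [0.265, -0.964, 0.003], [-0.0, -0.003, -1.0]]
ft_force: [0.5, -0.1, -0.4]
opening: 0.0596
```

```bash
cat >> h.py <<'E'
def wcap(r,nm=None):
    s=r.read_state(); c=r.capture("wrist"); M=np.array(c["mount"]); R=np.array(s["tcp_rot"])
    c["rotation"]=R@M[:3,:3]; c["origin"]=R@M[:3,3]+np.array(s["tool_pos"])
    if nm: np.savez(nm+".npz",**{k:c[k] for k in c}); cv2.imwrite(f"pics/{nm}.png",c["color"][:,:,::-1])
    return s,c
def tool(s,dw):
    return (np.array(s["tcp_rot"]).T@np.array(dw)/0.05)
E
python3 - <<'E'
from rig import r
from h import *
s,c=wcap(r,"w1"); print(s["clock"],s["tool_pos"],s["ft_force"],s["opening"],np.round(s["joint_pos"],1),np.round(s["tcp_rot"],3).tolist())
E
```

```text
1.15 [ 0.47175515 -0.19647981  0.22823857] [ 0.53381623 -0.10618854 -0.39391136] 0.059564446194903385 [-31.3  18.4  89.7   0.1  72.1  43.3] [[0.964, 0.265, -0.001], [0.265, -0.964, 0.003], [-0.0, -0.003, -1.0]]
```

View pics/w1.png

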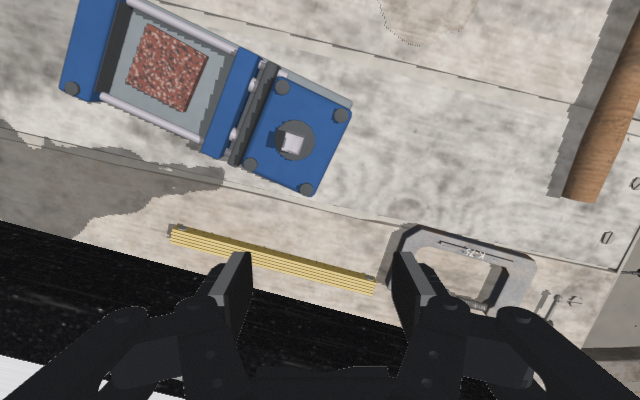

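The wrist view shows the shaft at about (292,142), looking along the tilted camera. I'll zoom in on its white top.

Run:
```python
from h import *
c=dict(np.load("w1.npz"))
cv2.imwrite("pics/w1z.png",cv2.resize(c["color"][70:205,230:365],None,fx=4.4,fy=4.4,interpolation=cv2.INTER_NEAREST)[:,:,::-1])
z=cv2.resize(c["color"][115:170,260:325],None,fx=10,fy=10,interpolation=cv2.INTER_NEAREST);cv2.imwrite("pics/w1y.png",z[:,:,::-1])
```

```text
(no output)
```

View pics/w1y.png

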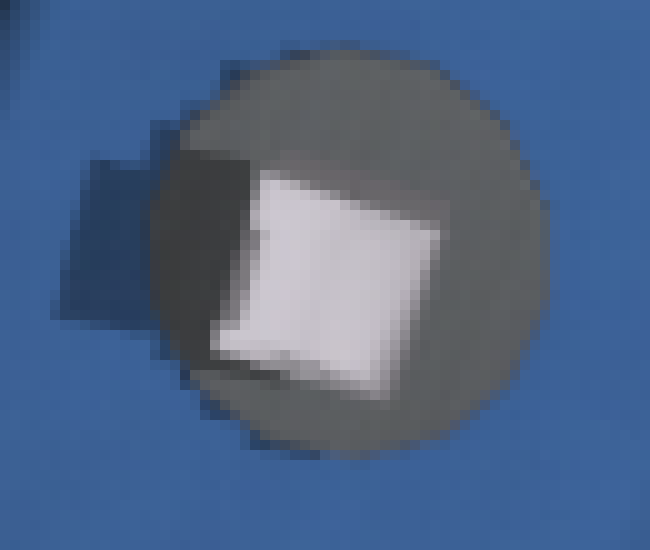

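Run:
```python
from h import *
c=dict(np.load("w1.npz"));im=c["color"];sub=im[115:170,260:325]
m=(sub.min(2)>140).astype(np.uint8)
cs,_=cv2.findContours(m,0,2);k=max(cs,key=cv2.contourArea)
w=np.array([ray(c,p[0][0]+260,p[0][1]+115,.098)[:2] for p in k],np.float32)
print("sq",cv2.minAreaRect(w*1000))
cr=np.array([(265,170),(440,230),(385,395),(215,350)])/10-.5
w=np.array([ray(c,260+p[0],115+p[1],.098)[:2] for p in cr],np.float32);print(w.mean(0),[np.degrees(np.arctan2(*(w[(i+1)%4]-w[i])[::-1])).round(1) for i in range(4)],[np.linalg.norm(w[(i+1)%4]-w[i]).round(4) for i in range(4)])
hsv=cv2.cvtColor(im,cv2.COLOR_RGB2HSV)
m=cv2.inRange(hsv,(100,110,30),(118,255,255));
b=(350,250)  # boss circle ellipse
cr=[(350,48),(550,240),(350,458),(150,240)]
w=np.array([ray(c,260+p[0]/10-.5,115+p[1]/10-.5,.076)[:2] for p in cr]);print("boss",w.mean(0),w.tolist(), (w[0]+w[2])/2,(w[1]+w[3])/2)
n,l,s,ce=cv2.connectedComponentsWithStats(m)
for i in range(1,n):
    if s[i,4]>2500:
        cs,_=cv2.findContours((l==i).astype(np.uint8),0,2)
        z=.072 if ce[i][0]>255 else .052
        w=np.array([ray(c,*p[0],z)[:2] for p in max(cs,key=cv2.contourArea)],np.float32)*1000
        print(s[i],cv2.minAreaRect(w))
P=cloud(c); q=P[138:146,287:297]; print("depth z",np.nanmedian(q.reshape(-1,3),0))
```

```text
sq ((502.8463134765625, -163.8111114501953), (13.684396743774414, 13.813298225402832), 87.02850341796875)
[ 0.50313246 -0.16394049] [np.float32(-93.5), np.float32(176.0), np.float32(90.4), np.float32(-1.9)] [np.float32(0.014), np.float32(0.0134), np.float32(0.0135), np.float32(0.0143)]
boss [ 0.50366156 -0.16390906] [[0.5192928130065833, -0.15998270691324007], [0.5086796814980509, -0.17965414773379668], [0.4867386035218668, -0.168164172871064], [0.4999351460151129, -0.1478351982860404]] [ 0.50301571 -0.16407344] [ 0.50430741 -0.16374467]
[  59    0   59  101 3412] ((528.7732543945312, 22.886198043823242), (35.228336334228516, 86.58731842041016), 85.60562133789062)
[ 201   47   62  112 2707] ((513.5346069335938, -101.9483642578125), (21.989931106567383, 96.65243530273438), 80.33076477050781)
[ 242   77  109  119 6053] ((503.54986572265625, -163.95693969726562), (68.24591064453125, 81.7276382446289), 80.34909057617188)
depth z [ 0.50469244 -0.16337359  0.10129294]
```

Shaft axis is at (0.503, -0.164) with its sides at about -2.5° mod 90. The clamp's y axis is at 80.3°. Next I move to the crank and turn the hand so the jaws close across the crank's arm.

```bash
cat >> h.py <<'E'
def plan(s,p,n,yawdeg=0.,rot=None):
    """rows to world p in n rows while turning yawdeg (world +z)"""
    R=np.array(s["tcp_rot"]);d=(np.array(p)-np.array(s["tool_pos"]))/n
    out=[]
    for i in range(n):
        a=np.radians(yawdeg)*i/n; Z=np.array([[np.cos(a),-np.sin(a),0],[np.sin(a),np.cos(a),0],[0,0,1]])
        out.append((((Z@R).T@d)/0.05).round(2).tolist())
    print("turn z per row",round(-np.radians(yawdeg)/n/0.08,3)); 
    for o in out: print(o)
E
python3 - <<'E'
from rig import r
from h import *
s=r.read_state(); plan(s,[.55,.325,.24],20,91.7*.97)
E
```

```text
turn z per row -0.97
[0.22, -0.48, -0.01]
[0.25, -0.47, -0.01]
[0.29, -0.44, -0.01]
[0.32, -0.42, -0.01]
[0.35, -0.39, -0.01]
[0.38, -0.37, -0.01]
[0.41, -0.34, -0.01]
[0.43, -0.3, -0.01]
[0.46, -0.27, -0.01]
[0.48, -0.23, -0.01]
[0.49, -0.19, -0.01]
[0.51, -0.16, -0.01]
[0.52, -0.12, -0.01]
[0.52, -0.08, -0.01]
[0.53, -0.03, -0.01]
[0.53, 0.01, -0.01]
[0.53, 0.05, -0.01]
[0.52, 0.09, -0.01]
[0.51, 0.13, -0.01]
[0.5, 0.17, -0.01]
```

Call:
jog_arm(
  plan=[
    [[0.22, -0.48, -0.01], [0, 0, -0.97], 60],
    [[0.25, -0.47, -0.01], [0, 0, -0.97], 60],
    [[0.29, -0.44, -0.01], [0, 0, -0.97], 60],
    [[0.32, -0.42, -0.01], [0, 0, -0.97], 60],
    [[0.35, -0.39, -0.01], [0, 0, -0.97], 60],
    [[0.38, -0.37, -0.01], [0, 0, -0.97], 60],
    [[0.41, -0.34, -0.01], [0, 0, -0.97], 60],
    [[0.43, -0.3, -0.01], [0, 0, -0.97], 60],
    [[0.46, -0.27, -0.01], [0, 0, -0.97], 60],
    [[0.48, -0.23, -0.01], [0, 0, -0.97], 60],
  ],
)

```text
clock: 2.2
tool_pos: [0.5036, 0.0591, 0.2311]
tcp_rot: [[0.492, 0.87, -0.01], [0.87, -0.492, -0.001], [-0.006, -0.008, -1.0]]
ft_force: [0.1, 0.4, -0.7]
opening: 0.0601
```

Run:
```python
from rig import r
from h import *
s=r.read_state(); R=np.array(s["tcp_rot"]); y=np.degrees(np.arctan2(R[1,1],R[0,1])); print(y,s["joint_pos"].round(1)); plan(s,[.545,.325,.235],14,37.2-y)
```

```text
-29.49354991716774 [-1.9 18.1 89.6 -0.1 72.9 27.6]
turn z per row -1.039
[0.36, -0.14, -0.01]
[0.37, -0.11, -0.01]
[0.38, -0.07, -0.01]
[0.38, -0.04, -0.01]
[0.38, -0.01, -0.01]
[0.38, 0.02, -0.01]
[0.38, 0.05, -0.01]
[0.38, 0.08, -0.01]
[0.37, 0.12, -0.01]
[0.36, 0.15, -0.01]
[0.34, 0.17, -0.01]
[0.33, 0.2, -0.01]
[0.31, 0.23, -0.01]
[0.29, 0.25, -0.01]
```

Call:
jog_arm(
  plan=[
    [[0.36, -0.14, -0.01], [0, 0, -1], 60],
    [[0.37, -0.11, -0.01], [0, 0, -1], 60],
    [[0.38, -0.07, -0.01], [0, 0, -1], 60],
    [[0.38, -0.04, -0.01], [0, 0, -1], 60],
    [[0.38, -0.01, -0.01], [0, 0, -1], 60],
    [[0.38, 0.02, -0.01], [0, 0, -1], 60],
    [[0.38, 0.05, -0.01], [0, 0, -1], 60],
    [[0.38, 0.08, -0.01], [0, 0, -1], 60],
    [[0.37, 0.12, -0.01], [0, 0, -1], 60],
    [[0.36, 0.15, -0.01], [0, 0, -1], 60],
  ],
)

```text
clock: 3.2
tool_pos: [0.5342, 0.2418, 0.2334]
tcp_rot: [[-0.299, 0.954, -0.017], [0.954, 0.299, -0.007], [-0.001, -0.018, -1.0]]
ft_force: [0.2, -0.4, 0.1]
opening: 0.0599
```

Run:
```python
from rig import r
from h import *
s,c=wcap(r,"w2"); R=np.array(s["tcp_rot"]); y=np.degrees(np.arctan2(R[1,1],R[0,1])); print(y,s["clock"],s["tool_pos"],R[:,2]);
```

```text
17.392220285392778 3.2 [0.53419933 0.24182881 0.23342596] [-0.01662274 -0.0065194  -0.99984058]
```

View pics/w2.png

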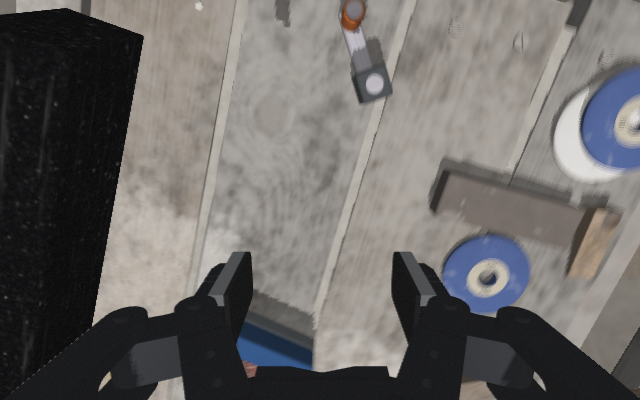

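The wrist view shows the hub dot at (374,83) and the knob top at about (353,12), and nothing stands within finger reach of the hub.

Run:
```python
from rig import r
from h import *
c=dict(np.load("w2.npz")); im=c["color"]
cv2.imwrite("pics/w2z.png",cv2.resize(im[0:115,325:405],None,fx=5,fy=5,interpolation=cv2.INTER_NEAREST)[:,:,::-1])
m=(im.min(2)>175).astype(np.uint8)[60:105,350:395]; n,l,st,ce=cv2.connectedComponentsWithStats(m); print(st,ce)
i=1+np.argmax(st[1:,4]); u,v=ce[i]+[350,60]
h=ray(c,u,v,.05);k=ray(c,353,12,.056);print(u,v,h,k,np.linalg.norm((h-k)[:2]),np.degrees(np.arctan2(*(k-h)[1::-1])))
P=cloud(c);print(P[int(v),int(u)],P[12,353])
s=r.read_state();R=np.array(s["tcp_rot"]); y=np.degrees(np.arctan2(R[1,1],R[0,1]))
print("tilt corr (tool rotvec/0.08):",(R.T@np.cross(R[:,2],[0,0,-1])/0.08).round(2))
plan(s,[.5525,.331,.15],6,37.2-y)
```

```text
[[   0    0   45   45 1846]
 [  17   17   16   15  179]] [[21.77952329 21.8347779 ]
 [24.27374302 23.70391061]]
374.2737430167598 83.70391061452514 [0.55075574 0.33407083 0.05      ] [0.51493172 0.38062523 0.056     ] 0.05874242244122299 127.57860251017158
[0.5501741  0.33443944 0.05148515] [0.51493902 0.38005791 0.05858866]
tilt corr (tool rotvec/0.08): [-0.21 -0.    0.  ]
turn z per row -0.709
[0.26, 0.15, 0.28]
[0.25, 0.16, 0.27]
[0.24, 0.18, 0.27]
[0.23, 0.19, 0.27]
[0.22, 0.2, 0.27]
[0.21, 0.22, 0.27]
```

View pics/w2z.png

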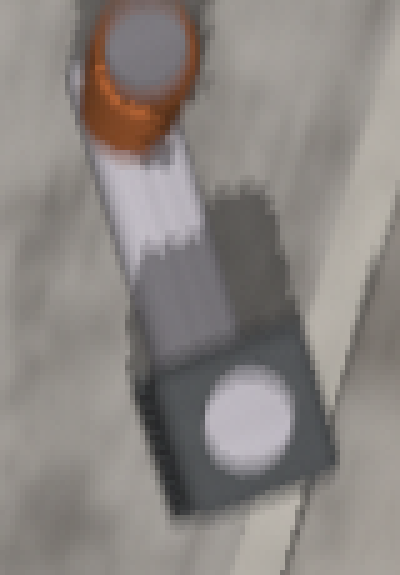

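Call:
jog_arm(
  plan=[
    [[0.26, 0.16, 0.28], [-0.21, 0, -0.71], 60],
    [[0.25, 0.16, 0.27], [0, 0, -0.71], 60],
    [[0.25, 0.18, 0.27], [0, 0, -0.71], 60],
    [[0.24, 0.19, 0.27], [0, 0, -0.71], 60],
    [[0.23, 0.2, 0.27], [0, 0, -0.71], 60],
    [[0.22, 0.22, 0.27], [0, 0, -0.71], 60],
    [[0, 0, 0], [0, 0, 0], 60],
  ],
)

```text
clock: 3.95
tool_pos: [0.556, 0.3252, 0.1476]
tcp_rot: [[-0.603, 0.797, -0.002], [0.797, 0.603, -0.004], [-0.002, -0.004, -1.0]]
ft_force: [-0.5, -0.8, -0.7]
opening: 0.0599
```

Run:
```python
from rig import r
from h import *
s,c=wcap(r,"w3");R=np.array(s["tcp_rot"]); y=np.degrees(np.arctan2(R[1,1],R[0,1])); print(y,s["clock"],s["tool_pos"],R[:,2],s["qd"].round(1))
```

```text
37.11415769272462 3.95 [0.55595164 0.32523729 0.14761055] [-0.00187178 -0.00415327 -0.99998962] [-2.3 -1.8  0.4 -1.1  1.1  1.1]
```

View pics/w3.png

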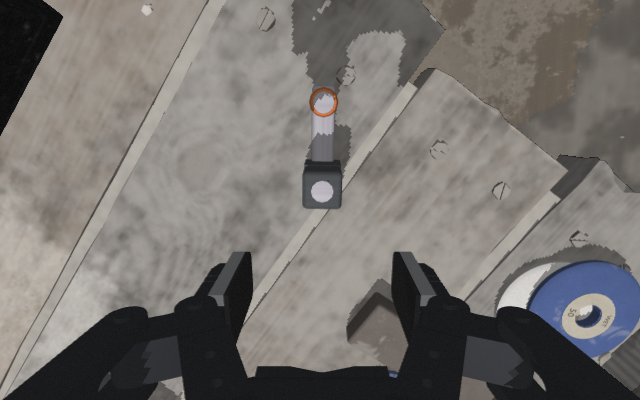

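The crank lies straight along the image column: hub dot at (322,191), knob at (323,101).

Run:
```python
from rig import r
from h import *
c=dict(np.load("w3.npz")); im=c["color"]
m=(im.min(2)>150).astype(np.uint8)[170:212,302:342]; n,l,st,ce=cv2.connectedComponentsWithStats(m); print(st[1:].tolist(),ce[1:])
i=1+np.argmax(st[1:,4]); u,v=ce[i]+[302,170]
h=ray(c,u,v,.05);k=ray(c,323.3,101,.056);print(u,v,h,k,np.linalg.norm((h-k)[:2]),np.degrees(np.arctan2(*(k-h)[1::-1])))
s=r.read_state()
print(tool(s,[h[0]-s["tool_pos"][0],h[1]-s["tool_pos"][1],0]))
```

```text
[[9, 11, 22, 21, 355], [11, 39, 14, 3, 33]] [[19.65070423 21.16619718]
 [17.12121212 40.27272727]]
321.6507042253521 191.1661971830986 [0.55113529 0.3318841  0.05      ] [0.51533229 0.38102912 0.056     ] 0.060803683541793246 126.07399177401531
[ 0.18244322  0.00618801 -0.00056906]
```

Call:
jog_arm(
  plan=[
    [[0.18, 0.01, 0.5], [0, 0, 0], 60],
    [[0, 0, 0.5], [0, 0, 0], 60],
    [[0, 0, 0.5], [0, 0, 0], 60],
    [[0, 0, 0.5], [0, 0, 0], 60],
    [[0, 0, 0.4], [0, 0, 0], 60],
    [[0, 0, 0.2], [0, 0, 0], 60],
    [[0, 0, 0], [0, 0, 0], 60],
  ],
)

```text
clock: 4.7
tool_pos: [0.5577, 0.3215, 0.0229]
tcp_rot: [[-0.585, 0.811, 0.009], [0.811, 0.585, -0.003], [-0.008, 0.006, -1.0]]
ft_force: [0.9, -0.5, -0.1]
opening: 0.0599
```

Run:
```python
from rig import r
from h import *
s,c=wcap(r,"w4");print(s["tool_pos"],s["ft_force"]); print(tool(s,[.5511-s["tool_pos"][0],.3319-s["tool_pos"][1],.014-s["tool_pos"][2]]))
```

```text
[0.55765482 0.3215362  0.02287033] [ 0.89562266 -0.53730052 -0.10921596]
[0.24625823 0.01386902 0.17546282]
```

View pics/w4.png

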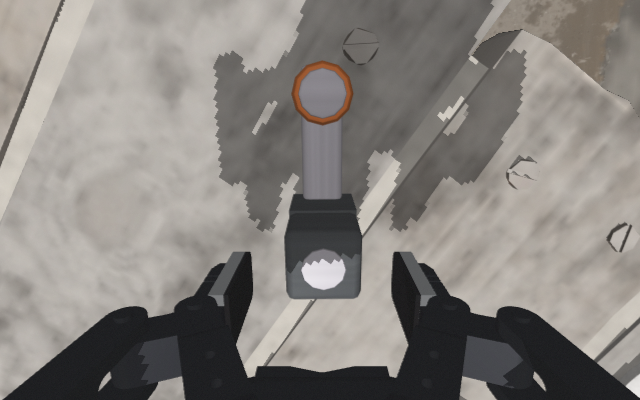

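Call:
jog_arm(
  plan=[
    [[0.13, 0.01, 0.09], [-0.05, 0.1, -0.2], 60],
    [[0.13, 0.01, 0.09], [0, 0, 0], 60],
    [[0, 0, 0], [0, 0, 0], 60],
  ],
)

```text
clock: 5.05
tool_pos: [0.5529, 0.3339, 0.0178]
tcp_rot: [[-0.598, 0.802, 0.014], [0.802, 0.598, 0.009], [-0.001, 0.017, -1.0]]
ft_force: [-0.1, -0.0, -0.7]
opening: 0.0601
```

Run:
```python
from rig import r
from h import *
s,c=wcap(r,"w5");R=np.array(s["tcp_rot"]);print(s["tool_pos"],R.round(3).tolist()); print(tool(s,[.5511-s["tool_pos"][0],.3319-s["tool_pos"][1],.014-s["tool_pos"][2]]))
```

```text
[0.55292053 0.3338963  0.01778836] [[-0.598, 0.802, 0.014], [0.802, 0.598, 0.009], [-0.001, 0.017, -1.0]]
[-0.01014881 -0.05433278  0.0748694 ]
```

View pics/w5.png

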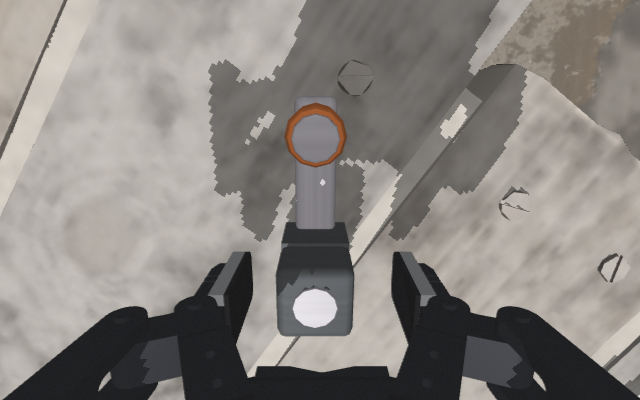

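Call:
jog_arm(
  plan=[
    [[0, -0.05, 0.07], [0.2, 0, 0], 60],
    [[0, 0, 0], [0, 0, 0], 60],
    [[0, 0, 0], [0, 0, 0], 60],
  ],
)

```text
clock: 5.4
tool_pos: [0.5515, 0.3328, 0.0152]
tcp_rot: [[-0.598, 0.801, 0.002], [0.801, 0.598, -0.001], [-0.002, 0.001, -1.0]]
ft_force: [-0.2, -0.5, 0.0]
opening: 0.0601
```

Level and centred, so I close on the hub.

Call:
jog_arm(
  plan=[
    [[0, 0, 0], [0, 0, 0], 20],
    [[0, 0, 0], [0, 0, 0], 20],
    [[0, 0, 0], [0, 0, 0], 20],
    [[0, 0, 0], [0, 0, 0], 20],
    [[0, 0, 0], [0, 0, 0], 20],
    [[0, 0, 0], [0, 0, 0], 20],
    [[0, 0, 0], [0, 0, 0], 20],
    [[0, 0, 0], [0, 0, 0], 20],
  ],
  newtons=70,
)

```text
clock: 6.2
tool_pos: [0.5517, 0.3326, 0.0154]
tcp_rot: [[-0.598, 0.801, 0.003], [0.801, 0.598, -0.001], [-0.002, 0.002, -1.0]]
ft_force: [-1.0, -0.7, -0.0]
opening: 0.0273
```

Call:
jog_arm(
  plan=[
    [[0, 0, -0.3], [0, 0, 0], 20],
    [[0, 0, -0.3], [0, 0, 0], 20],
    [[0, 0, -0.4], [0, 0, 0], 20],
    [[0, 0, -0.5], [0, 0, 0], 20],
    [[0, 0, -0.5], [0, 0, 0], 20],
    [[0, 0, -0.5], [0, 0, 0], 20],
    [[0, 0, -0.5], [0, 0, 0], 20],
    [[0, 0, -0.4], [0, 0, 0], 20],
    [[0, 0, 0], [0, 0, 0], 20],
  ],
)

```text
clock: 7.1
tool_pos: [0.5487, 0.3314, 0.194]
tcp_rot: [[-0.598, 0.801, -0.004], [0.801, 0.598, -0.005], [-0.001, -0.006, -1.0]]
ft_force: [0.5, -0.5, -3.1]
opening: 0.0271
```

Run:
```python
from rig import r
from h import *
s,c=wcap(r,"w6");R=np.array(s["tcp_rot"]);y=np.degrees(np.arctan2(R[1,1],R[0,1]));print(s["tool_pos"],y,R[:,2].round(4),s["opening"],s["ft_force"],s["joint_pos"].round(1))
```

```text
[0.54872703 0.33136028 0.19402232] 36.72750971243024 [-0.0045 -0.0045 -1.    ] 0.02707016376111427 [ 0.4729198  -0.46619691 -3.09846973] [ 24.3  33.7  70.2  -0.1  76.4 -12.3]
```

View pics/w6.png

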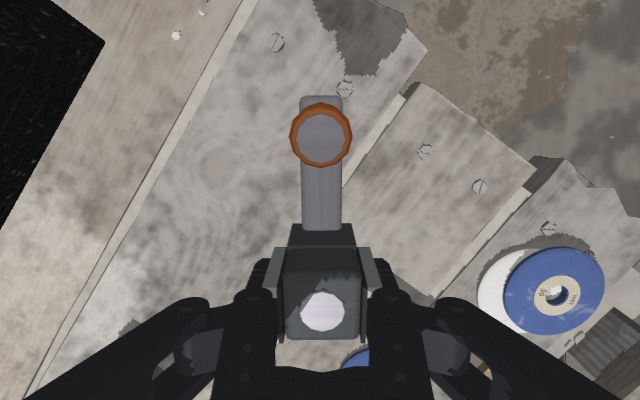

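Lifted: the opening is 27 mm, the load about 3 N, and the hub dot sits at (322,312). Next I work out the crank pose in the hand.

Run:
```python
from rig import r
from h import *
c=dict(np.load("w6.npz"));K=c["camera_matrix"];M=c["mount"]
def tr(u,v,zt):
    d=M[:3,:3]@np.array([(u-K[0,2])/K[0,0],(v-K[1,2])/K[1,1],1]);o=M[:3,3];return o+d*(zt-o[2])/d[2]
m=(c["color"].min(2)>170).astype(np.uint8)[285:335,295:350]; n,l,st,ce=cv2.connectedComponentsWithStats(m); i=1+np.argmax(st[1:,4]); u,v=ce[i]+[295,285]
h=tr(u,v,-.0346);k=tr(321,136,-.0406);print(u,v,h,k,np.linalg.norm((h-k)[:2]),np.degrees(np.arctan2(*(k-h)[1::-1])))
D=c["depth"];P=D[136,321]*np.array([(321-K[0,2])/K[0,0],(136-K[1,2])/K[1,1],1]);print("knob top tool",M[:3,:3]@P+M[:3,3])
P=D[312,322]*np.array([(322-K[0,2])/K[0,0],(312-K[1,2])/K[1,1],1]);print("hub top tool",M[:3,:3]@P+M[:3,3])
s=r.read_state(); plan(s,[.505,-.155,.22],26,-2.5-36.73)
```

```text
322.3867848509267 311.767929089444 [-0.00055927  0.00069043 -0.0346    ] [ 0.0605669  0.0002813 -0.0406   ] 0.06112754506157193 -0.3834837869127725
knob top tool [ 0.06076382  0.00028313 -0.04254883]
hub top tool [-0.00029751  0.00055476 -0.03513269]
turn z per row 0.329
[-0.28, -0.25, -0.02]
[-0.29, -0.24, -0.02]
[-0.29, -0.24, -0.02]
[-0.3, -0.23, -0.02]
[-0.3, -0.22, -0.02]
[-0.31, -0.21, -0.02]
[-0.32, -0.2, -0.02]
[-0.32, -0.19, -0.02]
[-0.33, -0.19, -0.02]
[-0.33, -0.18, -0.02]
[-0.34, -0.17, -0.02]
[-0.34, -0.16, -0.02]
[-0.34, -0.15, -0.02]
[-0.35, -0.14, -0.02]
[-0.35, -0.13, -0.02]
[-0.35, -0.12, -0.02]
[-0.36, -0.11, -0.02]
[-0.36, -0.1, -0.02]
[-0.36, -0.1, -0.02]
[-0.37, -0.09, -0.02]
[-0.37, -0.08, -0.02]
[-0.37, -0.07, -0.02]
[-0.37, -0.06, -0.02]
[-0.37, -0.05, -0.02]
[-0.37, -0.04, -0.02]
[-0.37, -0.03, -0.02]
```

Call:
jog_arm(
  plan=[
    [[-0.28, -0.25, -0.02], [0, 0, 0.33], 20],
    [[-0.29, -0.24, -0.02], [0, 0, 0.33], 20],
    [[-0.29, -0.24, -0.02], [0, 0, 0.33], 20],
    [[-0.3, -0.23, -0.02], [0, 0, 0.33], 20],
    [[-0.3, -0.22, -0.02], [0, 0, 0.33], 20],
    [[-0.31, -0.21, -0.02], [0, 0, 0.33], 20],
    [[-0.32, -0.2, -0.02], [0, 0, 0.33], 20],
    [[-0.32, -0.19, -0.02], [0, 0, 0.33], 20],
    [[-0.33, -0.19, -0.02], [0, 0, 0.33], 20],
    [[-0.33, -0.18, -0.02], [0, 0, 0.33], 20],
  ],
)

```text
clock: 8.15
tool_pos: [0.5203, 0.1369, 0.1875]
tcp_rot: [[-0.362, 0.931, -0.036], [0.932, 0.362, -0.013], [0.001, -0.038, -0.999]]
ft_force: [0.6, 1.4, -4.2]
opening: 0.0271
```

Call:
jog_arm(
  plan=[
    [[-0.34, -0.17, -0.02], [0, 0, 0.33], 20],
    [[-0.34, -0.16, -0.02], [0, 0, 0.33], 20],
    [[-0.34, -0.15, -0.02], [0, 0, 0.33], 20],
    [[-0.35, -0.14, -0.02], [0, 0, 0.33], 20],
    [[-0.35, -0.13, -0.02], [0, 0, 0.33], 20],
    [[-0.35, -0.12, -0.02], [0, 0, 0.33], 20],
    [[-0.36, -0.11, -0.02], [0, 0, 0.33], 20],
    [[-0.36, -0.1, -0.02], [0, 0, 0.33], 20],
    [[-0.36, -0.1, -0.02], [0, 0, 0.33], 20],
    [[-0.37, -0.09, -0.02], [0, 0, 0.33], 20],
  ],
)

```text
clock: 9.15
tool_pos: [0.4906, -0.0568, 0.1862]
tcp_rot: [[-0.095, 0.993, -0.066], [0.995, 0.095, -0.011], [-0.004, -0.066, -0.998]]
ft_force: [-0.2, -0.0, -3.7]
opening: 0.0273
```

Run:
```python
from rig import r
from h import *
s=r.read_state(); R=np.array(s["tcp_rot"]);y=np.degrees(np.arctan2(R[1,1],R[0,1]));print(s["tool_pos"],y,(R.T@np.cross(R[:,2],[0,0,-1])/0.08).round(2)); plan(s,[.5032,-.1639,.165],8,-2.5-y)
```

```text
[ 0.49057523 -0.05675376  0.18620166] 5.457409649387628 [-0.83  0.05  0.  ]
turn z per row 0.217
[-0.27, 0.01, 0.05]
[-0.27, 0.01, 0.05]
[-0.27, 0.02, 0.05]
[-0.27, 0.02, 0.05]
[-0.27, 0.03, 0.05]
[-0.27, 0.03, 0.05]
[-0.27, 0.04, 0.05]
[-0.27, 0.04, 0.05]
```

Call:
jog_arm(
  plan=[
    [[-0.27, 0.01, 0.0], [-0.25, 0, 0.22], 20],
    [[-0.27, 0.01, 0.0], [-0.25, 0, 0.22], 20],
    [[-0.27, 0.02, 0.0], [-0.25, 0, 0.22], 20],
    [[-0.27, 0.02, 0], [-0.2, 0, 0.22], 20],
    [[-0.27, 0.03, 0], [-0.04, 0, 0.22], 20],
    [[-0.27, 0.03, 0], [-0.04, 0, 0.22], 20],
    [[-0.27, 0.04, 0], [-0.04, 0, 0.22], 20],
    [[-0.27, 0.04, 0], [-0.04, 0, 0.22], 20],
    [[0, 0, 0], [0, 0, 0], 20],
    [[0, 0, 0], [0, 0, 0], 20],
  ],
)

```text
clock: 10.15
tool_pos: [0.4992, -0.1723, 0.1786]
tcp_rot: [[0.058, 0.998, 0.012], [0.998, -0.058, -0.001], [-0.001, 0.012, -1.0]]
ft_force: [-0.5, 0.7, -4.2]
opening: 0.0273
```

Run:
```python
from rig import r
from h import *
s=r.read_state(); R=np.array(s["tcp_rot"]);y=np.degrees(np.arctan2(R[1,1],R[0,1]));print(s["tool_pos"],y,(R.T@np.cross(R[:,2],[0,0,-1])/0.08).round(2)); plan(s,[.5032,-.1639,.15],2,-2.5-y)
for n in("top","scene"):
    c=r.capture(n); 
    a=c["color"][165:265,400:520] if n=="top" else c["color"][80:200,360:480]
    cv2.imwrite(f"pics/{n}1.png",cv2.resize(a,None,fx=5,fy=5)[:,:,::-1])
```

```text
[ 0.49923532 -0.17229757  0.1786142 ] -3.349830014072626 [0.15 0.01 0.  ]
turn z per row -0.093
[0.09, 0.03, 0.29]
[0.09, 0.03, 0.29]
```

View pics/scene1.png

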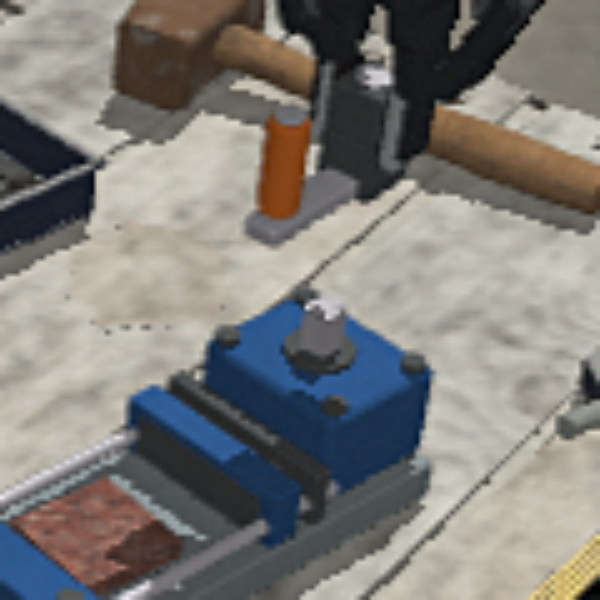

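Call:
jog_arm(
  plan=[
    [[0.09, 0.04, 0.2], [0.15, 0, -0.2], 20],
    [[0.09, 0.03, 0.2], [0, 0, 0], 20],
    [[0, 0, 0], [0, 0, 0], 20],
    [[0, 0, 0], [0, 0, 0], 20],
  ],
)

```text
clock: 10.65
tool_pos: [0.5036, -0.1603, 0.1565]
tcp_rot: [[0.037, 0.999, -0.002], [0.999, -0.037, 0.0], [0.0, -0.002, -1.0]]
ft_force: [0.2, -0.4, -3.3]
opening: 0.0271
```

```bash
cat >> h.py <<'E'
def st(r,t=None,yaw=None):
    s=r.read_state(); R=np.array(s["tcp_rot"]);y=np.degrees(np.arctan2(R[1,1],R[0,1]));print(round(s["clock"],2),np.round(s["tool_pos"],4),"yaw",y.round(2),"tilt",(R.T@np.cross(R[:,2],[0,0,-1])/0.08).round(2),"F",np.round(s["ft_force"],1),"T",np.round(s["torque"],2),"op",round(s["opening"],4))
    if t is not None: print("to target tool units",tool(s,np.array(t)-s["tool_pos"]).round(3))
    return s
E
python3 - <<'E'
from rig import r
from h import *
st(r,[.5032,-.1639,.15])
E
```

```text
10.65 [ 0.5036 -0.1603  0.1565] yaw -2.15 tilt [-0.03 -0.   -0.  ] F [ 0.2 -0.4 -3.3] T [-0.07  0.07 -0.02] op 0.0271
to target tool units [-0.072 -0.004  0.13 ]
```

Call:
jog_arm(
  plan=[
    [[-0.06, 0, 0.2], [0, 0, 0], 20],
    [[0, 0, 0.2], [0, 0, 0], 20],
    [[0, 0, 0], [0, 0, 0], 20],
    [[0, 0, 0], [0, 0, 0], 20],
  ],
)

```text
clock: 11.05
tool_pos: [0.5032, -0.1634, 0.1344]
tcp_rot: [[0.037, 0.999, -0.003], [0.999, -0.037, 0.0], [0.0, -0.003, -1.0]]
ft_force: [1.2, 0.6, -3.7]
opening: 0.027
```

Run:
```python
from rig import r
from h import *
s=st(r,[.5032,-.1639,.125])
c=r.capture("scene"); 
cv2.imwrite(f"pics/scene2.png",cv2.resize(c["color"][90:180,380:470],None,fx=6,fy=6)[:,:,::-1])
c=r.capture("top");cv2.imwrite(f"pics/top2.png",cv2.resize(c["color"][180:260,410:510],None,fx=6,fy=6)[:,:,::-1])
```

```text
11.05 [ 0.5032 -0.1634  0.1344] yaw -2.12 tilt [-0.03 -0.   -0.  ] F [ 1.2  0.6 -3.7] T [-0.06  0.02 -0.02] op 0.027
to target tool units [-0.011 -0.     0.189]
```

View pics/scene2.png

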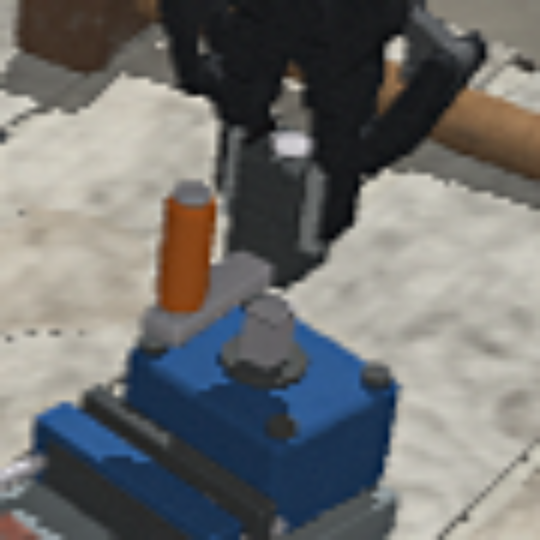

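The socket hangs above the shaft. I'll compare hub and shaft in the same scene picture: hub dot at (428.7,114.2), shaft top at (424.7,140.8).

Run:
```python
from h import *
c=dict(np.load("scene0.npz"))
print(ray(c,428.5,113.9,.169),ray(c,424.5,140.4,.102))
```

```text
[ 0.50208396 -0.16417303  0.169     ] [ 0.49993529 -0.15943921  0.102     ]
```

Call:
jog_arm(
  plan=[
    [[-0.01, 0, 0.15], [0, 0, 0], 20],
    [[0, 0, 0.1], [0, 0, 0], 20],
    [[0, 0, 0.06], [0, 0, 0], 20],
    [[0, 0, 0], [0, 0, 0], 20],
  ],
)

```text
clock: 11.55
tool_pos: [0.5035, -0.1642, 0.1184]
tcp_rot: [[0.037, 0.999, -0.001], [0.999, -0.037, -0.001], [-0.001, -0.001, -1.0]]
ft_force: [-0.5, -0.2, -3.3]
opening: 0.027
```

Run:
```python
from rig import r
from h import *
s=st(r,[.5032,-.1639,.0914])
```

```text
11.55 [ 0.5035 -0.1642  0.1184] yaw -2.13 tilt [-0.02  0.01  0.  ] F [-0.5 -0.2 -3.3] T [-0.06  0.01 -0.02] op 0.027
to target tool units [ 0.005 -0.006  0.54 ]
```

Call:
jog_arm(
  plan=[
    [[0, 0, 0.06], [0, 0, 0], 20],
    [[0, 0, 0.05], [0, 0, 0], 20],
    [[0, 0, 0], [0, 0, 0], 20],
  ],
)

```text
clock: 11.85
tool_pos: [0.5035, -0.1642, 0.1125]
tcp_rot: [[0.037, 0.999, -0.001], [0.999, -0.037, -0.001], [-0.001, -0.001, -1.0]]
ft_force: [-0.3, 1.0, -3.4]
opening: 0.027
```

Run:
```python
from rig import r
from h import *
s=st(r,[.5032,-.1639,.0914])
```

```text
11.85 [ 0.5035 -0.1642  0.1125] yaw -2.13 tilt [-0.02  0.01 -0.  ] F [-0.3  1.  -3.4] T [-0.1   0.14 -0.04] op 0.027
to target tool units [ 0.005 -0.006  0.422]
```

Call:
jog_arm(
  plan=[
    [[0, 0, 0.04], [0, 0, 0], 20],
    [[0, 0, 0.04], [0, 0, 0], 20],
    [[0, 0, 0], [0, 0, 0], 20],
  ],
)

```text
clock: 12.15
tool_pos: [0.5034, -0.1641, 0.1083]
tcp_rot: [[0.037, 0.999, -0.001], [0.999, -0.037, -0.001], [-0.001, -0.001, -1.0]]
ft_force: [-0.8, 0.3, -3.7]
opening: 0.0271
```

Run:
```python
from rig import r
from h import *
s=st(r,[.5032,-.1639,.0914])
```

```text
12.15 [ 0.5034 -0.1641  0.1083] yaw -2.13 tilt [-0.02  0.01 -0.  ] F [-0.8  0.3 -3.7] T [-0.01 -0.02 -0.06] op 0.0271
to target tool units [ 0.005 -0.004  0.337]
```

The socket is past the taper with no extra force, so the flats match. Down the rest, slowly.

Call:
jog_arm(
  plan=[
    [[0, 0, 0.06], [0, 0, 0], 20],
    [[0, 0, 0.06], [0, 0, 0], 20],
    [[0, 0, 0.06], [0, 0, 0], 20],
    [[0, 0, 0.05], [0, 0, 0], 20],
    [[0, 0, 0], [0, 0, 0], 20],
  ],
)

```text
clock: 12.65
tool_pos: [0.5033, -0.1641, 0.0957]
tcp_rot: [[0.037, 0.999, -0.002], [0.999, -0.037, -0.0], [-0.001, -0.002, -1.0]]
ft_force: [0.2, 0.1, -3.0]
opening: 0.0273
```

Run:
```python
from rig import r
from h import *
s=st(r,[.5032,-.1639,.0914])
```

```text
12.65 [ 0.5033 -0.1641  0.0957] yaw -2.13 tilt [-0.02  0.01  0.  ] F [ 0.2  0.1 -3. ] T [-0.    0.01  0.01] op 0.0273
to target tool units [ 0.004 -0.002  0.086]
```

Call:
jog_arm(
  plan=[
    [[0, 0, 0.03], [0, 0, 0], 20],
    [[0, 0, 0.03], [0, 0, 0], 20],
    [[0, 0, 0], [0, 0, 0], 20],
  ],
)

```text
clock: 12.95
tool_pos: [0.5034, -0.1642, 0.0925]
tcp_rot: [[0.037, 0.999, -0.001], [0.999, -0.037, -0.001], [-0.001, -0.001, -1.0]]
ft_force: [-0.6, 0.5, -3.4]
opening: 0.0276
```

Run:
```python
from rig import r
from h import *
s=st(r,[.5032,-.1639,.0914])
```

```text
12.95 [ 0.5034 -0.1642  0.0925] yaw -2.13 tilt [-0.02  0.01  0.  ] F [-0.6  0.5 -3.4] T [-0.01  0.11 -0.01] op 0.0276
to target tool units [ 0.005 -0.005  0.021]
```

Call:
jog_arm(
  plan=[
    [[0, 0, 0.025], [0, 0, 0], 20],
    [[0, 0, 0], [0, 0, 0], 20],
  ],
)

```text
clock: 13.15
tool_pos: [0.5034, -0.1642, 0.0914]
tcp_rot: [[0.037, 0.999, -0.001], [0.999, -0.037, -0.001], [-0.001, -0.001, -1.0]]
ft_force: [-0.9, 1.1, -3.4]
opening: 0.027
```

Run:
```python
from rig import r
from h import *
s=st(r,[.5032,-.1639,.0914])
```

```text
13.15 [ 0.5034 -0.1642  0.0914] yaw -2.13 tilt [-0.02  0.01 -0.  ] F [-0.9  1.1 -3.4] T [-0.03  0.18  0.01] op 0.027
to target tool units [ 0.006 -0.004 -0.   ]
```

Call:
jog_arm(
  plan=[
    [[0, 0, 0.02], [0, 0, 0], 20],
    [[0, 0, 0.0], [0, 0, 0], 20],
  ],
)

```text
clock: 13.35
tool_pos: [0.5034, -0.1642, 0.0915]
tcp_rot: [[0.037, 0.999, -0.001], [0.999, -0.037, -0.001], [-0.001, -0.001, -1.0]]
ft_force: [-0.5, -0.1, -3.8]
opening: 0.0267
```

Run:
```python
from rig import r
from h import *
s=st(r,[.5032,-.1639,.0914])
```

```text
13.35 [ 0.5034 -0.1642  0.0915] yaw -2.12 tilt [-0.01  0.01  0.  ] F [-0.5 -0.1 -3.8] T [-0.06  0.17  0.  ] op 0.0267
to target tool units [ 0.006 -0.004  0.002]
```

Motion has stopped at the expected height, so I release and rise.

Call:
jog_arm(
  plan=[
    [[0, 0, 0], [0, 0, 0], 60],
    [[0, 0, 0], [0, 0, 0], 60],
    [[0, 0, 0], [0, 0, 0], 60],
    [[0, 0, 0], [0, 0, 0], 60],
    [[0, 0, -0.3], [0, 0, 0], 60],
    [[0, 0, -0.5], [0, 0, 0], 60],
    [[0, 0, -0.5], [0, 0, 0], 60],
    [[0, 0, -0.5], [0, 0, 0], 60],
    [[0, 0, 0], [0, 0, 0], 60],
  ],
)

```text
clock: 14.25
tool_pos: [0.5049, -0.1646, 0.185]
tcp_rot: [[0.037, 0.999, 0.002], [0.999, -0.037, -0.002], [-0.002, 0.003, -1.0]]
ft_force: [0.3, -0.1, 0.3]
opening: 0.0601
```

Run:
```python
from rig import r
from h import *
s=st(r); s,c=wcap(r,"w7")
c=r.capture("scene"); np.savez("scene3.npz",**c)
cv2.imwrite(f"pics/scene3.png",cv2.resize(c["color"][90:210,340:470],None,fx=5,fy=5)[:,:,::-1])
```

```text
14.25 [ 0.5049 -0.1646  0.185 ] yaw -2.14 tilt [0.03 0.02 0.  ] F [ 0.3 -0.1  0.3] T [ 0.04 -0.01 -0.04] op 0.0601
```

View pics/w7.png

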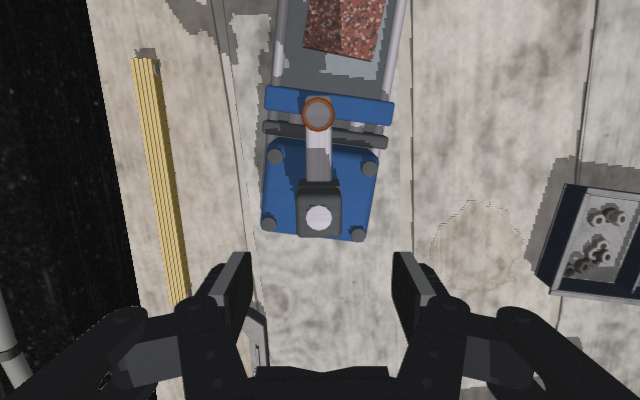

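View pics/scene3.png

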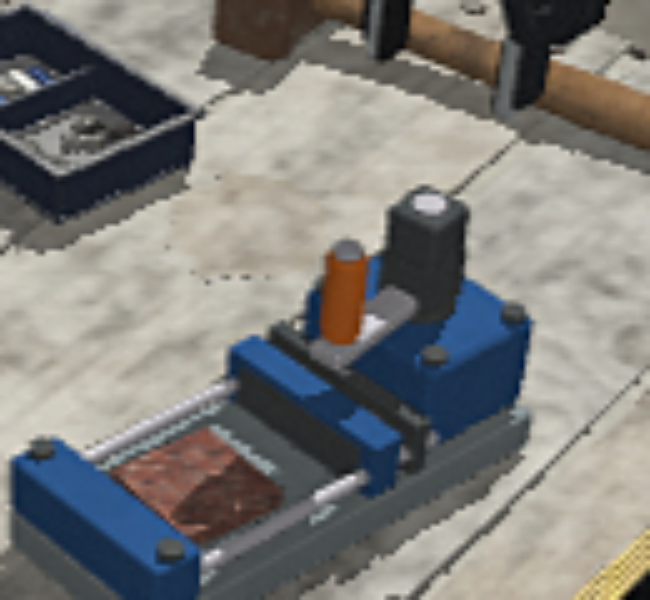

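The crank stands upright with its hub on the boss: hub dot at (318,218) and knob at (317,115) in the wrist view. I'll check the heights and find the knob.

Run:
```python
from rig import r
from h import *
c=dict(np.load("w7.npz"));P=cloud(c)
print("hub top depth",np.nanmedian(P[213:222,313:323].reshape(-1,3),0),"knob",np.nanmedian(P[111:118,313:321].reshape(-1,3),0))
h=ray(c,318.5,218,.126);k=ray(c,317,114.5,.132);print(h,k,np.linalg.norm((h-k)[:2]),np.degrees(np.arctan2(*(k-h)[1::-1])))
s=dict(np.load("scene3.npz"));Q=cloud(s);print("scene hub",Q[131,426],ray(s,426,131,.126))
```

```text
hub top depth [ 0.50329466 -0.16133066  0.12712361] knob [ 0.50511872 -0.1014375   0.13348301]
[ 0.50385694 -0.16241788  0.126     ] [ 0.50554052 -0.10176153  0.132     ] 0.06067971325575123 88.41010310062937
scene hub [ 0.4988688  -0.158305    0.12858722] [ 0.50082949 -0.16171266  0.126     ]
```

The hub top reads 127 mm, so the crank is fully seated. Now over the knob.

Call:
jog_arm(
  plan=[
    [[0.41, 0.0, 0], [0, 0, 0], 45],
    [[0.42, 0.0, 0], [0, 0, 0], 45],
    [[0.42, 0.0, 0], [0, 0, 0], 45],
    [[0, 0, 0.3], [0, 0, 0], 45],
    [[0, 0, 0.4], [0, 0, 0], 45],
    [[0, 0, 0.0], [0, 0, 0], 45],
    [[0, 0, 0.0], [0, 0, 0], 45],
  ],
)

```text
clock: 15.05
tool_pos: [0.501, -0.0975, 0.1373]
tcp_rot: [[0.038, 0.999, -0.016], [0.999, -0.038, 0.006], [0.005, -0.017, -1.0]]
ft_force: [-0.2, 0.5, -0.1]
opening: 0.045
```

Run:
```python
from rig import r
from h import *
s=st(r,[.5055,-.1025,.101]); s,c=wcap(r,"w8")
```

```text
15.05 [ 0.501  -0.0975  0.1373] yaw -2.19 tilt [-0.21 -0.06 -0.  ] F [-0.2  0.5 -0.1] T [-0.01  0.01  0.04] op 0.045
to target tool units [-0.099  0.106  0.724]
```

View pics/w8.png

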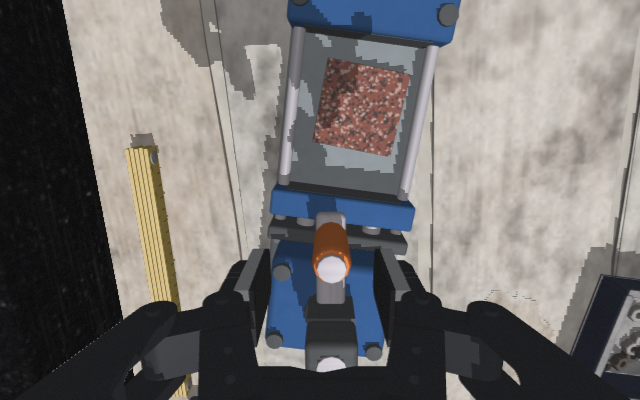

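The knob top is at (332,268), a few mm to one side. I correct that and the tilt before descending.

Call:
jog_arm(
  plan=[
    [[-0.05, 0.09, 0], [-0.2, -0.06, 0], 45],
    [[0, 0, 0], [0, 0, 0], 45],
  ],
)

```text
clock: 15.3
tool_pos: [0.5061, -0.1009, 0.138]
tcp_rot: [[0.039, 0.999, 0.001], [0.999, -0.039, -0.0], [-0.0, 0.002, -1.0]]
ft_force: [-0.2, 0.1, -0.3]
opening: 0.0448
```

Run:
```python
from rig import r
from h import *
s=st(r,[.5055,-.1025,.101]); c=dict(np.load("w8.npz")); print(ray(c,332,268,.132))
s,c=wcap(r,"w9"); im=c["color"]; m=(im.min(2)>150).astype(np.uint8)[240:310,300:350];n,l,q,ce=cv2.connectedComponentsWithStats(m);i=1+np.argmax(q[1:,4]);print(q[i],ce[i]+[300,240],ray(c,*(ce[i]+[300,240]),.132))
```

```text
15.3 [ 0.5061 -0.1009  0.138 ] yaw -2.22 tilt [ 0.02  0.01 -0.  ] F [-0.2  0.1 -0.3] T [ 0.05  0.01 -0.05] op 0.0448
to target tool units [-0.031 -0.011  0.739]
[ 0.50612296 -0.10126406  0.132     ]
[  6   9  29  31 616] [320.31980519 262.88961039] [ 0.5059999  -0.10226127  0.132     ]
```

Call:
jog_arm(
  plan=[
    [[-0.03, 0, 0.18], [0, 0, 0], 45],
    [[0, 0, 0.18], [0, 0, 0], 45],
    [[0, 0, 0.18], [0, 0, 0], 45],
    [[0, 0, 0.15], [0, 0, 0], 45],
    [[0, 0, 0], [0, 0, 0], 45],
  ],
)

```text
clock: 15.85
tool_pos: [0.5059, -0.1028, 0.1008]
tcp_rot: [[0.039, 0.999, 0.002], [0.999, -0.039, -0.001], [-0.0, 0.002, -1.0]]
ft_force: [-1.1, 0.5, -0.0]
opening: 0.0446
```

Run:
```python
from rig import r
from h import *
s=st(r,[.506,-.1025,.101])
```

```text
15.85 [ 0.5059 -0.1028  0.1008] yaw -2.26 tilt [ 0.02  0.01 -0.  ] F [-1.1  0.5 -0. ] T [-0.01  0.03  0.02] op 0.0446
to target tool units [ 0.006  0.002 -0.003]
```

Call:
jog_arm(
  plan=[
    [[0, 0, 0], [0, 0, 0], 12],
    [[0, 0, 0], [0, 0, 0], 12],
    [[0, 0, 0], [0, 0, 0], 12],
    [[0, 0, 0], [0, 0, 0], 12],
    [[0, 0, 0], [0, 0, 0], 12],
    [[0, 0, 0], [0, 0, 0], 12],
  ],
  newtons=50,
)

```text
clock: 16.45
tool_pos: [0.5059, -0.1029, 0.1009]
tcp_rot: [[0.039, 0.999, 0.002], [0.999, -0.039, -0.001], [-0.001, 0.002, -1.0]]
ft_force: [-0.6, -1.0, -1.9]
opening: 0.0172
```

```bash
cat >> h.py <<'E'
C=np.array([.5037,-.1637]); RAD=.060
def circ(s,step,n=10,yaw0=None):
    R=np.array(s["tcp_rot"]);p=np.array(s["tool_pos"])[:2];a0=np.arctan2(*(p-C)[::-1]);print("angle",np.degrees(a0).round(1),"radius",np.linalg.norm(p-C).round(4))
    cur=p
    for i in range(1,n+1):
        a=a0-np.radians(step)*i; q=C+RAD*np.array([np.cos(a),np.sin(a)])
        d=R.T@np.array([*(q-cur),0])/0.05; print(np.round(d[:2],2).tolist(),end=" "); cur=q
    print()
E
python3 - <<'E'
from rig import r
from h import *
s=st(r); circ(s,12)
E
```

```text
16.45 [ 0.5059 -0.1029  0.1009] yaw -2.26 tilt [ 0.02  0.01 -0.  ] F [-0.6 -1.  -1.9] T [0.02 0.01 0.01] op 0.0172
angle 87.9 radius 0.0609
[-0.04, 0.25] [-0.08, 0.24] [-0.12, 0.22] [-0.17, 0.19] [-0.2, 0.15] [-0.23, 0.1] [-0.25, 0.05] [-0.25, 0.0] [-0.25, -0.05] [-0.23, -0.1]
```

Call:
jog_arm(
  plan=[
    [[-0.02, 0.12, 0], [0, 0, 0], 12],
    [[-0.04, 0.17, 0], [0, 0, 0], 12],
    [[-0.06, 0.17, 0], [0, 0, 0], 12],
    [[-0.08, 0.16, 0], [0, 0, 0], 12],
  ],
)

```text
clock: 16.85
tool_pos: [0.5343, -0.1122, 0.1006]
tcp_rot: [[0.039, 0.999, -0.009], [0.999, -0.039, 0.004], [0.003, -0.009, -1.0]]
ft_force: [-6.6, 1.6, 4.7]
opening: 0.0175
```

Run:
```python
from rig import r
from h import *
s=st(r); circ(s,10)
```

```text
16.85 [ 0.5343 -0.1122  0.1006] yaw -2.22 tilt [-0.11 -0.04  0.  ] F [-6.6  1.6  4.7] T [ 0.32  1.33 -0.06] op 0.0175
angle 59.3 radius 0.0599
[-0.11, 0.18] [-0.14, 0.15] [-0.17, 0.12] [-0.19, 0.09] [-0.2, 0.06] [-0.21, 0.02] [-0.21, -0.01] [-0.2, -0.05] [-0.19, -0.08] [-0.17, -0.12]
```

Call:
jog_arm(
  plan=[
    [[-0.11, 0.19, 0], [-0.05, -0.02, 0], 12],
    [[-0.15, 0.16, 0], [-0.05, -0.02, 0], 12],
    [[-0.18, 0.13, 0], [-0.03, 0, 0], 12],
    [[-0.2, 0.1, 0], [-0.03, 0, 0], 12],
    [[-0.21, 0.06, 0], [-0.02, 0, 0], 12],
    [[-0.22, 0.02, 0], [-0.02, 0, 0], 12],
    [[-0.22, -0.01, 0], [0, 0, 0], 12],
    [[-0.21, -0.05, 0], [0, 0, 0], 12],
  ],
)

```text
clock: 17.65
tool_pos: [0.56, -0.1823, 0.1012]
tcp_rot: [[0.036, 0.999, -0.011], [0.999, -0.035, 0.016], [0.016, -0.012, -1.0]]
ft_force: [-0.7, 6.2, 2.6]
opening: 0.0175
```

Run:
```python
from rig import r
from h import *
s=st(r); circ(s,12)
```

```text
17.65 [ 0.56   -0.1823  0.1012] yaw -2.03 tilt [-0.15 -0.2   0.  ] F [-0.7  6.2  2.6] T [ 1.34  0.43 -0.04] op 0.0175
angle -18.3 radius 0.0593
[-0.24, -0.08] [-0.21, -0.14] [-0.17, -0.18] [-0.13, -0.21] [-0.08, -0.24] [-0.03, -0.25] [0.02, -0.25] [0.07, -0.24] [0.12, -0.22] [0.16, -0.19]
```

Call:
jog_arm(
  plan=[
    [[-0.25, -0.08, 0], [-0.06, -0.08, 0], 12],
    [[-0.22, -0.15, 0], [-0.06, -0.08, 0], 12],
    [[-0.18, -0.19, 0], [-0.04, -0.05, 0], 12],
    [[-0.14, -0.22, 0], [-0.02, -0.04, 0], 12],
    [[-0.08, -0.25, 0], [0, -0.03, 0], 12],
    [[-0.03, -0.26, 0], [0, -0.02, 0], 12],
    [[0.02, -0.26, 0], [0, 0, 0], 12],
    [[0.07, -0.25, 0], [0, 0, 0], 12],
  ],
)

```text
clock: 18.45
tool_pos: [0.4887, -0.2216, 0.1046]
tcp_rot: [[0.037, 0.999, 0.028], [0.999, -0.037, -0.009], [-0.008, 0.028, -1.0]]
ft_force: [6.0, -5.6, -5.3]
opening: 0.0175
```

Run:
```python
from rig import r
from h import *
s=st(r); circ(s,12)
```

```text
18.45 [ 0.4887 -0.2216  0.1046] yaw -2.13 tilt [0.36 0.09 0.  ] F [ 6.  -5.6 -5.3] T [-0.76 -0.72 -0.  ] op 0.0175
angle -104.6 radius 0.0599
[0.08, -0.24] [0.13, -0.22] [0.17, -0.19] [0.2, -0.15] [0.23, -0.1] [0.25, -0.05] [0.25, 0.0] [0.24, 0.05] [0.23, 0.1] [0.2, 0.15]
```

The tool has crept up 3.5 mm; I bring it back down and level it while continuing.

Call:
jog_arm(
  plan=[
    [[0.09, -0.25, 0.03], [0.1, 0.03, 0], 12],
    [[0.14, -0.23, 0.03], [0.1, 0.03, 0], 12],
    [[0.18, -0.2, 0.02], [0.08, 0.02, 0], 12],
    [[0.21, -0.16, 0.01], [0.08, 0.02, 0], 12],
    [[0.24, -0.1, 0], [0.02, 0, 0], 12],
  ],
)

```text
clock: 18.95
tool_pos: [0.4509, -0.1926, 0.1041]
tcp_rot: [[0.037, 0.999, 0.016], [0.999, -0.036, -0.028], [-0.028, 0.017, -0.999]]
ft_force: [-13.6, -15.9, 0.4]
opening: 0.0171
```

Run:
```python
from rig import r
from h import *
s=st(r); circ(s,12)
c=r.capture("scene");cv2.imwrite(f"pics/scene4.png",cv2.resize(c["color"][90:210,340:470],None,fx=5,fy=5)[:,:,::-1])
```

```text
18.95 [ 0.4509 -0.1926  0.1041] yaw -2.09 tilt [0.21 0.35 0.  ] F [-13.6 -15.9   0.4] T [-2.41  2.55 -0.01] op 0.0171
angle -151.4 radius 0.0602
[0.23, -0.1] [0.24, -0.06] [0.25, -0.0] [0.25, 0.05] [0.23, 0.1] [0.2, 0.14] [0.17, 0.18] [0.13, 0.22] [0.08, 0.24] [0.03, 0.25]
```

View pics/scene4.png

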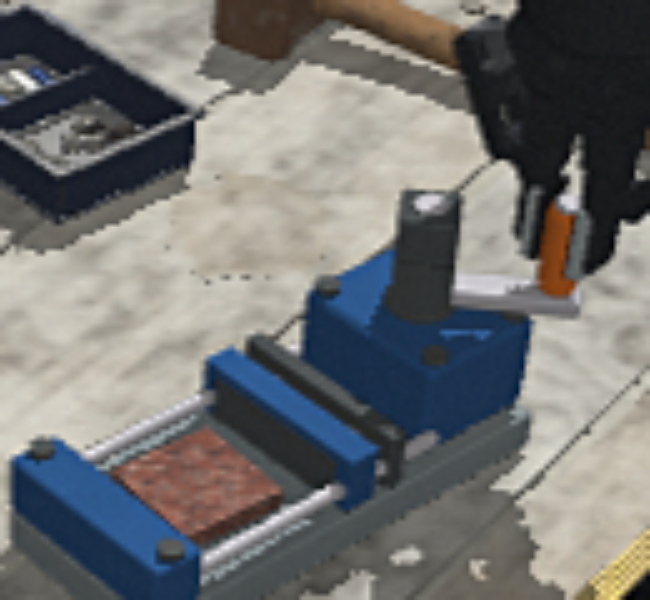

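The scene view shows the jaw advancing and the crank still seated. There is some radial load, so I level up and ease outward.

Run:
```python
from rig import r
import h
from h import *
h.RAD=.0608
circ(r.read_state(),10)
```

```text
angle -153.5 radius 0.0605
[0.19, -0.09] [0.21, -0.05] [0.21, -0.01] [0.21, 0.02] [0.2, 0.06] [0.19, 0.09] [0.17, 0.13] [0.15, 0.15] [0.12, 0.18] [0.08, 0.19]
```

Call:
jog_arm(
  plan=[
    [[0.19, -0.1, 0.02], [0.07, 0.1, 0], 12],
    [[0.21, -0.06, 0.02], [0.07, 0.1, 0], 12],
    [[0.21, -0.01, 0.02], [0.07, 0.1, 0], 12],
    [[0.22, 0.02, 0.01], [0, 0.05, 0], 12],
    [[0.21, 0.06, 0.01], [0, 0.03, 0], 12],
  ],
)

```text
clock: 19.5
tool_pos: [0.445, -0.1471, 0.1022]
tcp_rot: [[0.036, 0.999, -0.009], [0.999, -0.036, -0.008], [-0.009, -0.009, -1.0]]
ft_force: [-10.5, -2.5, 9.6]
opening: 0.0171
```

Run:
```python
from rig import r
import h
from h import *
h.RAD=.0605
s=st(r); circ(s,10)
```

```text
19.5 [ 0.445  -0.1471  0.1022] yaw -2.05 tilt [-0.11  0.11  0.  ] F [-10.5  -2.5   9.6] T [-0.46  1.58 -0.02] op 0.0171
angle 164.2 radius 0.061
[0.2, 0.08] [0.18, 0.1] [0.16, 0.13] [0.14, 0.16] [0.11, 0.18] [0.08, 0.2] [0.04, 0.21] [0.0, 0.21] [-0.03, 0.21] [-0.07, 0.2]
```

Call:
jog_arm(
  plan=[
    [[0.2, 0.08, 0], [-0.04, 0.04, 0], 12],
    [[0.19, 0.1, 0], [-0.04, 0.04, 0], 12],
    [[0.17, 0.13, 0], [-0.03, 0.03, 0], 12],
    [[0.15, 0.16, 0], [0, 0.02, 0], 12],
    [[0.12, 0.18, 0], [0, 0.02, 0], 12],
    [[0.08, 0.2, 0], [0, 0.02, 0], 12],
    [[0.04, 0.21, 0], [0, 0, 0], 12],
    [[0, 0.21, 0], [0, 0, 0], 12],
  ],
)

```text
clock: 20.3
tool_pos: [0.5076, -0.1038, 0.1014]
tcp_rot: [[0.033, 0.999, -0.019], [0.999, -0.033, 0.002], [0.001, -0.019, -1.0]]
ft_force: [-5.3, -0.0, 3.8]
opening: 0.0171
```

Run:
```python
from rig import r
import h
from h import *
s=st(r); circ(s,10)
```

```text
20.3 [ 0.5076 -0.1038  0.1014] yaw -1.91 tilt [-0.23 -0.02 -0.  ] F [-5.3 -0.   3.8] T [0.02 1.   0.04] op 0.0171
angle 86.2 radius 0.0601
[-0.03, 0.21] [-0.06, 0.2] [-0.09, 0.19] [-0.13, 0.17] [-0.15, 0.14] [-0.18, 0.11] [-0.19, 0.08] [-0.2, 0.05] [-0.21, 0.01] [-0.21, -0.02]
```

One full turn done at a tangential load of about 5 N (friction only). Second turn.

Call:
jog_arm(
  plan=[
    [[-0.03, 0.21, 0], [-0.07, 0, 0], 12],
    [[-0.06, 0.2, 0], [-0.07, 0, 0], 12],
    [[-0.1, 0.19, 0], [-0.06, -0.02, 0], 12],
    [[-0.13, 0.17, 0], [-0.06, -0.02, 0], 12],
    [[-0.16, 0.14, 0], [-0.04, -0.02, 0], 12],
    [[-0.18, 0.11, 0], [-0.04, -0.03, 0], 12],
    [[-0.2, 0.08, 0], [-0.03, -0.03, 0], 12],
    [[-0.21, 0.05, 0], [-0.02, -0.03, 0], 12],
  ],
)

```text
clock: 21.1
tool_pos: [0.5623, -0.1554, 0.1014]
tcp_rot: [[0.03, 1.0, -0.007], [1.0, -0.03, -0.001], [-0.001, -0.007, -1.0]]
ft_force: [-4.4, 4.9, 4.4]
opening: 0.0173
```

Run:
```python
from rig import r
import h
from h import *
s=st(r); circ(s,10)
c=r.capture("scene");cv2.imwrite(f"pics/scene5.png",cv2.resize(c["color"][90:210,340:470],None,fx=5,fy=5)[:,:,::-1])
```

```text
21.1 [ 0.5623 -0.1554  0.1014] yaw -1.71 tilt [-0.09  0.01 -0.  ] F [-4.4  4.9  4.4] T [ 1.07  0.97 -0.01] op 0.0173
angle 8.1 radius 0.0592
[-0.21, 0.03] [-0.21, -0.02] [-0.2, -0.05] [-0.19, -0.09] [-0.17, -0.12] [-0.15, -0.15] [-0.12, -0.17] [-0.09, -0.19] [-0.05, -0.2] [-0.02, -0.21]
```

View pics/scene5.png

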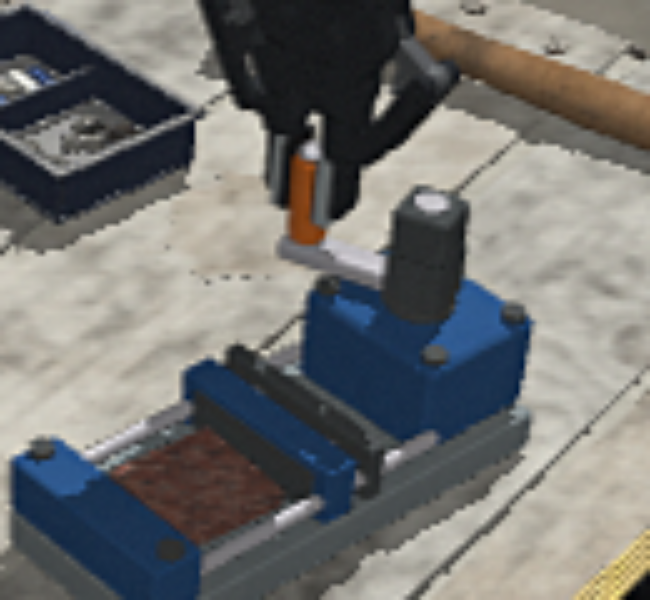

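The jaw now stands close to the tile's near edge. I update the circle's centre slightly and go on.

```bash
sed -i 's/C=np.array(\[.5037,-.1637\])/C=np.array([.5029,-.1635])/' h.py
python3 - <<'E'
from rig import r
from h import *
s=st(r); circ(s,10)
E
```

```text
21.15 [ 0.5625 -0.1569  0.1014] yaw -1.76 tilt [-0.08  0.03  0.  ] F [-3.7  3.8  4. ] T [ 1.01  0.71 -0.08] op 0.0176
angle 6.3 radius 0.0599
[-0.21, 0.01] [-0.21, -0.03] [-0.2, -0.06] [-0.19, -0.09] [-0.17, -0.13] [-0.14, -0.15] [-0.11, -0.18] [-0.08, -0.19] [-0.05, -0.2] [-0.01, -0.21]
```

Call:
jog_arm(
  plan=[
    [[-0.21, 0.01, 0], [-0.04, -0.02, 0], 12],
    [[-0.21, -0.03, 0], [-0.04, -0.04, 0], 12],
    [[-0.21, -0.06, 0], [0, -0.05, 0], 12],
    [[-0.2, -0.09, 0], [0.02, -0.04, 0], 12],
    [[-0.18, -0.13, 0], [0.03, -0.03, 0], 12],
    [[-0.15, -0.15, 0.01], [0.04, 0, 0], 12],
    [[-0.12, -0.18, 0.01], [0.05, 0, 0], 12],
    [[-0.08, -0.19, 0.01], [0.05, 0.02, 0], 12],
  ],
)

```text
clock: 21.95
tool_pos: [0.5285, -0.2181, 0.103]
tcp_rot: [[0.031, 1.0, -0.002], [1.0, -0.031, -0.004], [-0.004, -0.002, -1.0]]
ft_force: [4.4, 1.7, 0.2]
opening: 0.0176
```

Run:
```python
from rig import r
from h import *
s=st(r); circ(s,10)
```

```text
21.95 [ 0.5285 -0.2181  0.103 ] yaw -1.77 tilt [-0.02  0.04 -0.  ] F [4.4 1.7 0.2] T [ 0.73 -0.89 -0.02] op 0.0176
angle -64.9 radius 0.0603
[-0.07, -0.2] [-0.04, -0.2] [-0.01, -0.21] [0.03, -0.21] [0.07, -0.2] [0.1, -0.18] [0.13, -0.16] [0.16, -0.14] [0.18, -0.11] [0.19, -0.08]
```

Call:
jog_arm(
  plan=[
    [[-0.07, -0.2, 0.01], [0.03, 0.02, 0], 12],
    [[-0.04, -0.21, 0.01], [0.04, 0.02, 0], 12],
    [[0, -0.21, 0.01], [0.05, 0.02, 0], 12],
    [[0.03, -0.21, 0.01], [0.05, 0.03, 0], 12],
    [[0.07, -0.2, 0.01], [0.05, 0.03, 0], 12],
    [[0.1, -0.19, 0.01], [0.05, 0.04, 0], 12],
    [[0.13, -0.17, 0.01], [0.05, 0.05, 0], 12],
    [[0.16, -0.14, 0.01], [0.04, 0.05, 0], 12],
  ],
)

```text
clock: 22.75
tool_pos: [0.4707, -0.2132, 0.1051]
tcp_rot: [[0.032, 0.999, 0.013], [0.999, -0.031, -0.015], [-0.015, 0.014, -1.0]]
ft_force: [-4.4, -21.6, -2.7]
opening: 0.0177
```

Run:
```python
from rig import r
from h import *
s=st(r); circ(s,10)
c=r.capture("scene");cv2.imwrite(f"pics/scene6.png",cv2.resize(c["color"][90:210,340:470],None,fx=5,fy=5)[:,:,::-1])
```

```text
22.75 [ 0.4707 -0.2132  0.1051] yaw -1.8 tilt [0.17 0.19 0.  ] F [ -4.4 -21.6  -2.7] T [-3.37  0.88 -0.02] op 0.0177
angle -122.9 radius 0.0592
[0.11, -0.18] [0.15, -0.14] [0.17, -0.12] [0.19, -0.08] [0.2, -0.05] [0.21, -0.01] [0.21, 0.02] [0.2, 0.06] [0.19, 0.09] [0.17, 0.12]
```

View pics/scene6.png

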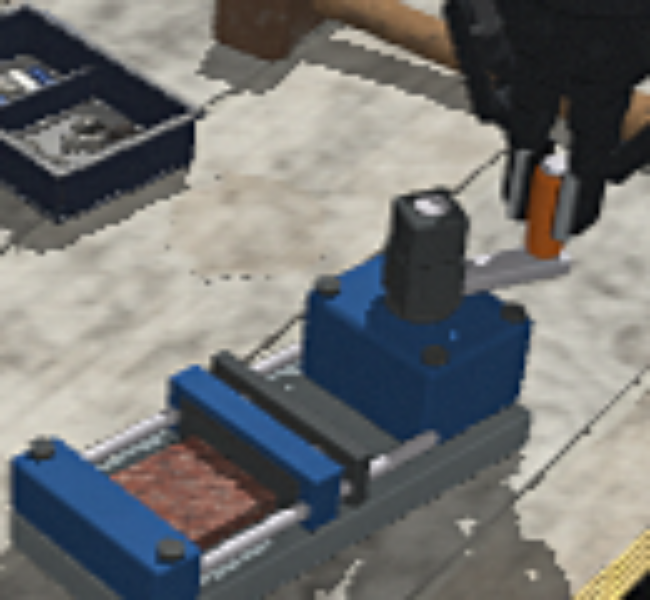

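Some radial load and upward creep have built up. I settle here: down, level and slightly outward.

Call:
jog_arm(
  plan=[
    [[-0.02, -0.015, 0.04], [0.08, 0.09, 0], 12],
    [[0, 0, 0.03], [0.06, 0.06, 0], 12],
    [[0, 0, 0], [0, 0, 0], 12],
  ],
)

```text
clock: 23.1
tool_pos: [0.4723, -0.2158, 0.1029]
tcp_rot: [[0.033, 0.999, 0.007], [0.999, -0.033, -0.006], [-0.005, 0.008, -1.0]]
ft_force: [-0.3, 1.0, 1.7]
opening: 0.0175
```

Run:
```python
from rig import r
from h import *
s=st(r); circ(s,8)
```

```text
23.1 [ 0.4723 -0.2158  0.1029] yaw -1.88 tilt [ 0.09  0.07 -0.  ] F [-0.3  1.   1.7] T [ 0.41 -0.07  0.04] op 0.0175
angle -120.4 radius 0.0606
[0.1, -0.14] [0.11, -0.13] [0.13, -0.11] [0.14, -0.09] [0.15, -0.07] [0.16, -0.05] [0.17, -0.03] [0.17, -0.0] [0.17, 0.02] [0.16, 0.04]
```

Call:
jog_arm(
  plan=[
    [[0.1, -0.15, 0.01], [0.05, 0.04, 0], 12],
    [[0.11, -0.14, 0.01], [0.05, 0.04, 0], 12],
    [[0.13, -0.12, 0.01], [0.04, 0.05, 0], 12],
    [[0.14, -0.1, 0.01], [0.03, 0.05, 0], 12],
    [[0.15, -0.08, 0.01], [0.02, 0.05, 0], 12],
  ],
)

```text
clock: 23.6
tool_pos: [0.4493, -0.1913, 0.1031]
tcp_rot: [[0.03, 1.0, 0.008], [1.0, -0.03, -0.006], [-0.006, 0.008, -1.0]]
ft_force: [-0.1, -7.9, -0.1]
opening: 0.0173
```

```bash
cat >> h.py <<'E'
def rt(s):
    p=np.array(s["tool_pos"])[:2];a=np.arctan2(*(p-C)[::-1]);F=np.array(s["ft_force"])
    print("radial",round(F[0]*np.cos(a)+F[1]*np.sin(a),1),"resist cw",round(-(F[0]*np.sin(a)-F[1]*np.cos(a)),1),"z",F[2].round(1))
E
python3 - <<'E'
from rig import r
from h import *
s=st(r); rt(s); circ(s,8)
E
```

```text
23.6 [ 0.4493 -0.1913  0.1031] yaw -1.74 tilt [0.1  0.07 0.  ] F [-0.1 -7.9 -0.1] T [-1.08  0.14  0.02] op 0.0173
radial 3.7 resist cw 7.0 z -0.1
angle -152.6 radius 0.0603
[0.15, -0.07] [0.16, -0.05] [0.17, -0.03] [0.17, -0.0] [0.17, 0.02] [0.16, 0.04] [0.15, 0.07] [0.14, 0.09] [0.13, 0.11] [0.11, 0.12]
```

Call:
jog_arm(
  plan=[
    [[0.15, -0.08, 0.01], [0.04, 0.05, 0], 12],
    [[0.16, -0.06, 0.01], [0.03, 0.05, 0], 12],
    [[0.17, -0.03, 0.01], [0.02, 0.05, 0], 12],
    [[0.17, -0.01, 0.0], [0, 0.04, 0], 12],
    [[0.17, 0.02, 0], [0, 0.03, 0], 12],
  ],
)

```text
clock: 24.1
tool_pos: [0.4431, -0.1552, 0.1026]
tcp_rot: [[0.027, 1.0, 0.006], [1.0, -0.027, -0.002], [-0.002, 0.006, -1.0]]
ft_force: [-1.9, -5.6, -2.3]
opening: 0.0173
```

Run:
```python
from rig import r
from h import *
s=st(r); rt(s); circ(s,8)
c=r.capture("scene");cv2.imwrite(f"pics/scene7.png",cv2.resize(c["color"][120:210,340:440],None,fx=6,fy=6)[:,:,::-1])
```

```text
24.1 [ 0.4431 -0.1552  0.1026] yaw -1.57 tilt [0.07 0.02 0.  ] F [-1.9 -5.6 -2.3] T [-0.88  0.34 -0.02] op 0.0173
radial 1.1 resist cw 5.8 z -2.3
angle 172.1 radius 0.0604
[0.16, 0.04] [0.16, 0.05] [0.15, 0.07] [0.14, 0.09] [0.12, 0.11] [0.11, 0.13] [0.09, 0.14] [0.07, 0.15] [0.05, 0.16] [0.02, 0.17]
```

View pics/scene7.png

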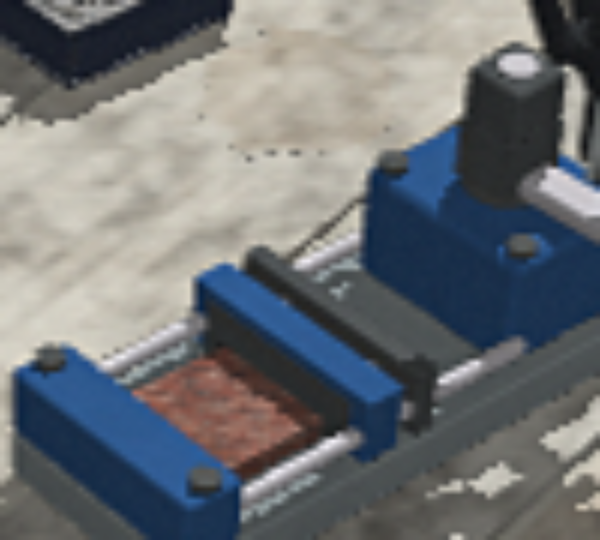

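Call:
jog_arm(
  plan=[
    [[0.16, 0.04, 0.01], [0.02, 0.03, 0], 12],
    [[0.16, 0.05, 0.01], [0, 0.03, 0], 12],
    [[0.15, 0.07, 0], [0, 0.03, 0], 12],
    [[0.14, 0.09, 0], [-0.02, 0.02, 0], 12],
    [[0.12, 0.11, 0], [-0.03, 0.02, 0], 12],
  ],
)

```text
clock: 24.65
tool_pos: [0.4595, -0.1217, 0.1019]
tcp_rot: [[0.023, 1.0, 0.003], [1.0, -0.023, -0.0], [-0.0, 0.003, -1.0]]
ft_force: [-3.0, -5.7, 1.1]
opening: 0.0176
```

Run:
```python
from rig import r
from h import *
s=st(r); rt(s); circ(s,8)
```

```text
24.65 [ 0.4595 -0.1217  0.1019] yaw -1.33 tilt [0.04 0.   0.  ] F [-3.  -5.7  1.1] T [-0.88  0.61 -0.03] op 0.0176
radial -1.8 resist cw 6.2 z 1.1
angle 136.1 radius 0.0603
[0.11, 0.13] [0.1, 0.14] [0.08, 0.15] [0.06, 0.16] [0.03, 0.16] [0.01, 0.17] [-0.01, 0.17] [-0.04, 0.16] [-0.06, 0.16] [-0.08, 0.15]
```

Call:
jog_arm(
  plan=[
    [[0.11, 0.13, 0], [-0.02, 0, 0], 12],
    [[0.1, 0.14, 0], [-0.02, 0, 0], 12],
    [[0.08, 0.15, 0], [-0.03, 0, 0], 12],
    [[0.06, 0.16, 0], [-0.03, 0, 0], 12],
    [[0, 0, 0], [0, 0, 0], 12],
  ],
)

```text
clock: 25.15
tool_pos: [0.4837, -0.1064, 0.1011]
tcp_rot: [[0.018, 1.0, -0.002], [1.0, -0.018, -0.005], [-0.005, -0.002, -1.0]]
ft_force: [-0.1, -2.5, 2.4]
opening: 0.0175
```

Run:
```python
from rig import r
from h import *
s=st(r); rt(s); circ(s,8)
c=r.capture("scene");cv2.imwrite(f"pics/scene8.png",cv2.resize(c["color"][120:210,340:440],None,fx=6,fy=6)[:,:,::-1])
c=r.capture("top");cv2.imwrite(f"pics/top8.png",cv2.resize(c["color"][170:260,350:490],None,fx=5,fy=5)[:,:,::-1])
```

```text
25.15 [ 0.4837 -0.1064  0.1011] yaw -1.05 tilt [-0.03  0.07 -0.  ] F [-0.1 -2.5  2.4] T [-0.22 -0.11  0.08] op 0.0175
radial -2.3 resist cw 0.9 z 2.4
angle 108.6 radius 0.0602
[0.04, 0.16] [0.02, 0.17] [-0.0, 0.17] [-0.02, 0.17] [-0.05, 0.16] [-0.07, 0.15] [-0.09, 0.14] [-0.11, 0.13] [-0.13, 0.11] [-0.14, 0.09]
```

View pics/scene8.png

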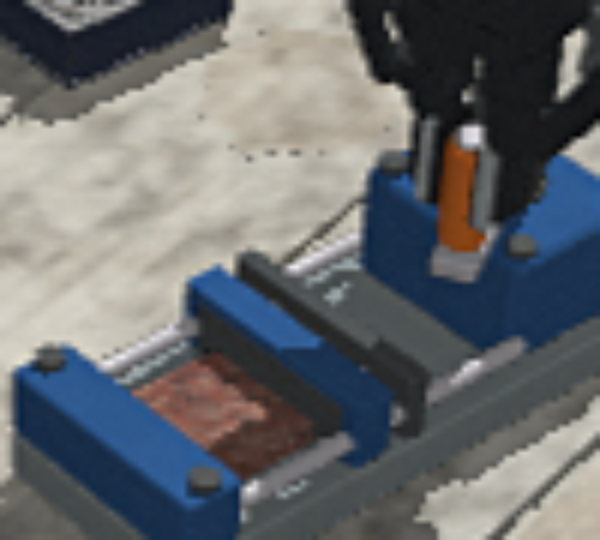

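No clamp load yet at a pause, with a small gap still to the tile. I carry on in short bits, pausing to read the force.

Call:
jog_arm(
  plan=[
    [[0.04, 0.16, 0], [-0.03, 0.02, 0], 12],
    [[0.02, 0.17, 0], [-0.03, 0.02, 0], 12],
    [[0, 0.17, 0], [-0.04, 0, 0], 12],
    [[-0.02, 0.17, 0], [-0.04, 0, 0], 12],
    [[-0.05, 0.16, 0], [-0.04, 0, 0], 12],
  ],
)

```text
clock: 25.75
tool_pos: [0.5153, -0.1048, 0.1006]
tcp_rot: [[0.018, 1.0, -0.009], [1.0, -0.018, 0.005], [0.004, -0.009, -1.0]]
ft_force: [-8.1, 5.9, 11.4]
opening: 0.0175
```

Run:
```python
from rig import r
from h import *
s=st(r); rt(s); circ(s,8)
```

```text
25.75 [ 0.5153 -0.1048  0.1006] yaw -1.04 tilt [-0.12 -0.05  0.  ] F [-8.1  5.9 11.4] T [ 0.95  1.5  -0.03] op 0.0175
radial 4.1 resist cw 9.1 z 11.4
angle 78.1 radius 0.06
[-0.04, 0.16] [-0.07, 0.15] [-0.09, 0.14] [-0.11, 0.13] [-0.12, 0.11] [-0.14, 0.1] [-0.15, 0.08] [-0.16, 0.05] [-0.16, 0.03] [-0.17, 0.01]
```

Call:
jog_arm(
  plan=[
    [[-0.05, 0.15, -0.02], [-0.06, -0.02, 0], 12],
    [[-0.07, 0.14, 0], [-0.05, -0.02, 0], 12],
    [[0, 0, 0], [0, 0, 0], 12],
    [[0, 0, 0], [0, 0, 0], 12],
  ],
)

```text
clock: 26.15
tool_pos: [0.5242, -0.1074, 0.101]
tcp_rot: [[0.017, 1.0, -0.014], [1.0, -0.017, 0.009], [0.008, -0.014, -1.0]]
ft_force: [-1.1, -2.3, 2.6]
opening: 0.0176
```

Run:
```python
from rig import r
from h import *
s=st(r); rt(s); circ(s,8)
c=r.capture("scene");cv2.imwrite(f"pics/scene9.png",cv2.resize(c["color"][120:210,340:440],None,fx=6,fy=6)[:,:,::-1])
```

```text
26.15 [ 0.5242 -0.1074  0.101 ] yaw -0.99 tilt [-0.17 -0.1  -0.  ] F [-1.1 -2.3  2.6] T [-0.37  0.17  0.02] op 0.0176
radial -2.5 resist cw 0.2 z 2.6
angle 69.2 radius 0.0601
[-0.07, 0.15] [-0.09, 0.14] [-0.11, 0.13] [-0.12, 0.11] [-0.14, 0.09] [-0.15, 0.07] [-0.16, 0.05] [-0.16, 0.03] [-0.17, 0.01] [-0.17, -0.02]
```

View pics/scene9.png

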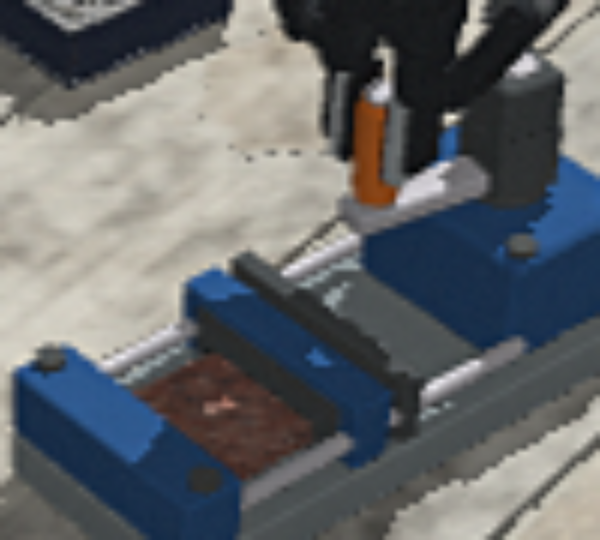

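Call:
jog_arm(
  plan=[
    [[-0.07, 0.15, 0], [-0.09, -0.06, 0], 12],
    [[-0.09, 0.14, 0], [-0.09, -0.05, 0], 12],
    [[-0.11, 0.13, 0], [-0.06, -0.03, 0], 12],
    [[-0.12, 0.11, 0], [-0.03, 0, 0], 12],
    [[0, 0, 0], [0, 0, 0], 12],
    [[0, 0, 0], [0, 0, 0], 12],
  ],
)

```text
clock: 26.8
tool_pos: [0.5427, -0.1186, 0.101]
tcp_rot: [[0.018, 1.0, -0.011], [1.0, -0.017, 0.014], [0.013, -0.011, -1.0]]
ft_force: [-2.9, -1.7, 3.6]
opening: 0.0177
```

Run:
```python
from rig import r
from h import *
s=st(r); rt(s); circ(s,8)
```

```text
26.8 [ 0.5427 -0.1186  0.101 ] yaw -1.0 tilt [-0.14 -0.17  0.  ] F [-2.9 -1.7  3.6] T [-0.24  0.5  -0.01] op 0.0177
radial -3.2 resist cw 1.0 z 3.6
angle 48.4 radius 0.06
[-0.12, 0.12] [-0.13, 0.1] [-0.15, 0.08] [-0.16, 0.06] [-0.16, 0.04] [-0.17, 0.02] [-0.17, -0.01] [-0.16, -0.03] [-0.16, -0.05] [-0.15, -0.07]
```

Call:
jog_arm(
  plan=[
    [[-0.12, 0.12, 0], [-0.08, -0.08, 0], 12],
    [[-0.13, 0.1, 0], [-0.06, -0.08, 0], 12],
    [[-0.15, 0.08, 0], [-0.05, -0.06, 0], 12],
    [[-0.16, 0.06, 0], [-0.03, -0.04, 0], 12],
    [[0, 0, 0], [0, 0, 0], 12],
    [[0, 0, 0], [0, 0, 0], 12],
  ],
)

```text
clock: 27.4
tool_pos: [0.5559, -0.1356, 0.1011]
tcp_rot: [[0.018, 1.0, -0.006], [1.0, -0.018, 0.013], [0.013, -0.006, -1.0]]
ft_force: [-2.9, -0.2, 4.4]
opening: 0.0174
```

Run:
```python
from rig import r
from h import *
s=st(r); rt(s); circ(s,8)
c=r.capture("scene");cv2.imwrite(f"pics/scene10.png",cv2.resize(c["color"][120:210,340:440],None,fx=6,fy=6)[:,:,::-1])
```

```text
27.4 [ 0.5559 -0.1356  0.1011] yaw -1.01 tilt [-0.08 -0.16 -0.  ] F [-2.9 -0.2  4.4] T [0.03 0.75 0.01] op 0.0174
radial -2.6 resist cw 1.2 z 4.4
angle 27.8 radius 0.0599
[-0.15, 0.07] [-0.16, 0.05] [-0.17, 0.03] [-0.17, 0.0] [-0.17, -0.02] [-0.16, -0.04] [-0.15, -0.07] [-0.14, -0.09] [-0.13, -0.11] [-0.11, -0.12]
```

View pics/scene10.png

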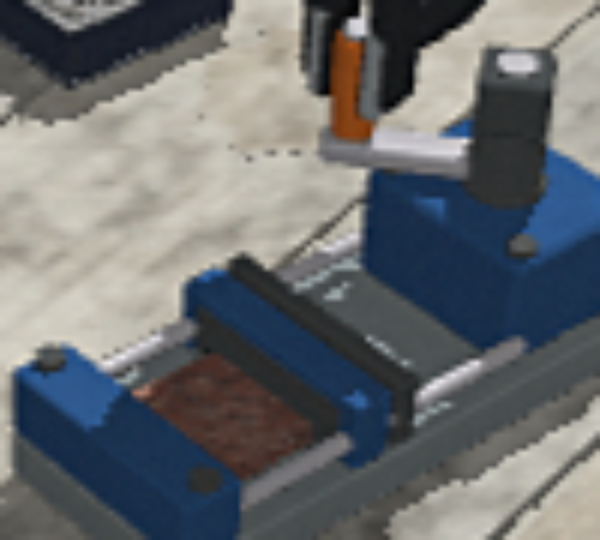

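Let me measure jaw and tile in the top view rather than judge by eye.

```bash
cat >> h.py <<'E'
O=np.array([.5032,-.1639])+.085*np.array([.1685,.9857])  # clamp origin xy
def clampxy(w): d=np.array(w)[:2]-O; return np.array([d@[.9857,-.1685],d@[.1685,.9857]])*1000
def jaws(c,lo=(345,170),hi=(445,260)):
    hsv=cv2.cvtColor(c["color"],cv2.COLOR_RGB2HSV)
    for nm,a,b,z in (("blue",(100,120,30),(118,255,255),.052),("tile",(0,60,40),(12,200,255),.032),("tile",(170,60,40),(180,255,255),.032)):
        m=cv2.inRange(hsv,a,b);n,l,s,ce=cv2.connectedComponentsWithStats(m)
        for i in range(1,n):
            if s[i,4]>120 and lo[0]<ce[i][0]<hi[0] and lo[1]<ce[i][1]<hi[1]:
                k=max(cv2.findContours((l==i).astype(np.uint8),0,2)[0],key=cv2.contourArea)
                w=np.array([clampxy(ray(c,*p[0],z)) for p in k]);print(nm,s[i,4],ce[i].round(1),"x",np.percentile(w[:,0],[3,97]).round(1),"y",np.percentile(w[:,1],[3,97]).round(1))
E
python3 - <<'E'
from rig import r
from h import *
jaws(dict(np.load("top0.npz"))); c=r.capture("top"); np.savez("top10.npz",**c); print(); jaws(c)
cv2.imwrite("pics/top10.png",cv2.resize(c["color"][170:260,350:490],None,fx=5,fy=5,interpolation=cv2.INTER_NEAREST)[:,:,::-1])
E
```

```text
blue 520 [370.1 207.5] x [-48.2  47.5] y [ 92.8 119.7]
blue 404 [428.2 217.8] x [-47.9  46.3] y [-28.9  -9. ]
tile 630 [395.9 211.3] x [-23.8  32.6] y [20.9 75.9]

blue 510 [370.1 207.4] x [-48.   47.4] y [ 93.2 119.5]
blue 379 [406.7 214.2] x [-47.5  46.7] y [17.1 36.5]
tile 583 [389.5 210.7] x [-24.3  29.7] y [36.4 88.5]
```

View pics/top10.png

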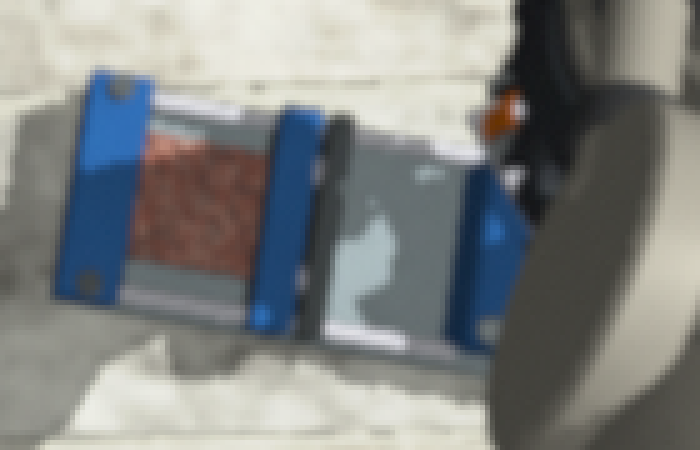

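The jaw face is at y≈36.5 and the tile spans from 36.4 up to the fixed jaw, so it is already gripped. The carriage looks closer to the jaw than at first, so I'll measure the spring compression from the jaw–carriage gap before turning further.

Run:
```python
from h import *
from scipy.ndimage import map_coordinates
rows=[]
for f,y0 in (("top0",-19.0),("top10",26.8)):
    c=dict(np.load(f+".npz"));K=c["camera_matrix"];R=np.array(c["rotation"]);o=np.array(c["origin"])
    strip=[]
    for x in np.arange(-48,49,2):
        ys=np.arange(y0-30,y0+16,.5)
        W=np.array([[*(O+x/1000*np.array([.9857,-.1685])+(y)/1000*np.array([.1685,.9857])),.052] for y in ys])
        q=(W-o)@R;u=q[:,0]/q[:,2]*K[0,0]+K[0,2];v=q[:,1]/q[:,2]*K[1,1]+K[1,2]
        strip.append(np.stack([map_coordinates(c["color"][...,k].astype(float),[v,u],order=1) for k in range(3)],-1))
    rows.append(cv2.resize(np.array(strip).astype(np.uint8),None,fx=7,fy=5,interpolation=cv2.INTER_NEAREST))
im=np.vstack([rows[0],np.full((8,rows[0].shape[1],3),255,np.uint8),rows[1]]);print(im.shape)
cv2.imwrite("pics/strip.png",im[:,:,::-1])
```

```text
(498, 644, 3)
```

View pics/strip.png

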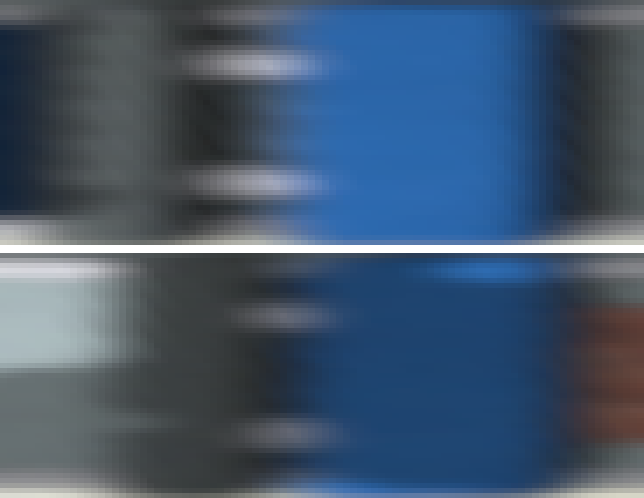

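The rods show the jaw–carriage gap down by about 3.5–4 mm, which is roughly 70–80 N at 20 N/mm. I check with one tiny clockwise nudge, reading the force while it moves.

Call:
jog_arm(
  plan=[
    [[-0.06, 0.03, 0], [0, 0, 0], 12],
  ],
)

```text
clock: 27.6
tool_pos: [0.5567, -0.1374, 0.101]
tcp_rot: [[0.018, 1.0, -0.007], [1.0, -0.018, 0.016], [0.015, -0.008, -1.0]]
ft_force: [-5.9, 10.4, 9.1]
opening: 0.0174
```

Run:
```python
from rig import r
from h import *
s=st(r); rt(s); circ(s,8)
```

```text
27.6 [ 0.5567 -0.1374  0.101 ] yaw -1.04 tilt [-0.1  -0.19 -0.  ] F [-5.9 10.4  9.1] T [ 1.87  1.19 -0.02] op 0.0174
radial -0.7 resist cw 11.9 z 9.1
angle 25.9 radius 0.0598
[-0.15, 0.07] [-0.16, 0.04] [-0.17, 0.02] [-0.17, -0.0] [-0.17, -0.03] [-0.16, -0.05] [-0.15, -0.07] [-0.14, -0.09] [-0.13, -0.11] [-0.11, -0.13]
```

Call:
jog_arm(
  plan=[
    [[0, 0, 0], [0, 0, 0], 12],
    [[0, 0, 0], [0, 0, 0], 12],
  ],
)

```text
clock: 27.8
tool_pos: [0.5562, -0.1361, 0.1011]
tcp_rot: [[0.019, 1.0, -0.009], [1.0, -0.018, 0.018], [0.018, -0.009, -1.0]]
ft_force: [-2.9, 2.8, 5.6]
opening: 0.0175
```

Run:
```python
from rig import r
from h import *
s=st(r); rt(s); circ(s,8)
```

```text
27.8 [ 0.5562 -0.1361  0.1011] yaw -1.06 tilt [-0.11 -0.23  0.  ] F [-2.9  2.8  5.6] T [ 0.25  0.73 -0.02] op 0.0175
radial -1.3 resist cw 3.8 z 5.6
angle 27.2 radius 0.0599
[-0.15, 0.07] [-0.16, 0.05] [-0.17, 0.02] [-0.17, 0.0] [-0.17, -0.02] [-0.16, -0.05] [-0.15, -0.07] [-0.14, -0.09] [-0.13, -0.11] [-0.11, -0.12]
```

Moving, the knob took about 12 N against 6 N free. The tile is gripped at roughly 80–110 N, well short of chipping. Let go and rise.

Call:
jog_arm(
  plan=[
    [[0, 0, 0], [0, 0, 0], 45],
    [[0, 0, 0], [0, 0, 0], 45],
    [[0, 0, 0], [0, 0, 0], 45],
    [[0, 0, 0], [0, 0, 0], 45],
    [[0, 0, -0.2], [0, 0, 0], 45],
    [[0, 0, -0.4], [0, 0, 0], 45],
    [[0, 0, -0.5], [0, 0, 0], 45],
    [[0, 0, -0.5], [0, 0, 0], 45],
    [[0, 0, -0.5], [0, 0, 0], 45],
    [[0, 0, 0], [0, 0, 0], 45],
  ],
)

```text
clock: 28.8
tool_pos: [0.5584, -0.1393, 0.2115]
tcp_rot: [[0.02, 1.0, -0.005], [1.0, -0.02, 0.017], [0.017, -0.006, -1.0]]
ft_force: [0.1, -0.6, -0.4]
opening: 0.0453
```

Run:
```python
from rig import r
from h import *
s=st(r); s,c=wcap(r,"w11"); P=cloud(c)
c=r.capture("scene");np.savez("scene11.npz",**c);cv2.imwrite(f"pics/scene11.png",cv2.resize(c["color"][90:210,340:470],None,fx=5,fy=5)[:,:,::-1])
c=r.capture("top"); np.savez("top11.npz",**c); jaws(c)
```

```text
28.8 [ 0.5584 -0.1393  0.2115] yaw -1.13 tilt [-0.07 -0.21  0.  ] F [ 0.1 -0.6 -0.4] T [0.03 0.01 0.01] op 0.0453
blue 500 [370.  207.5] x [-48.   47.4] y [ 93.5 119.5]
blue 417 [406.9 213.9] x [-47.4  46.3] y [16.5 36.9]
tile 583 [389.4 210.9] x [-25.1  28.9] y [36.8 88.8]
```

View pics/scene11.png

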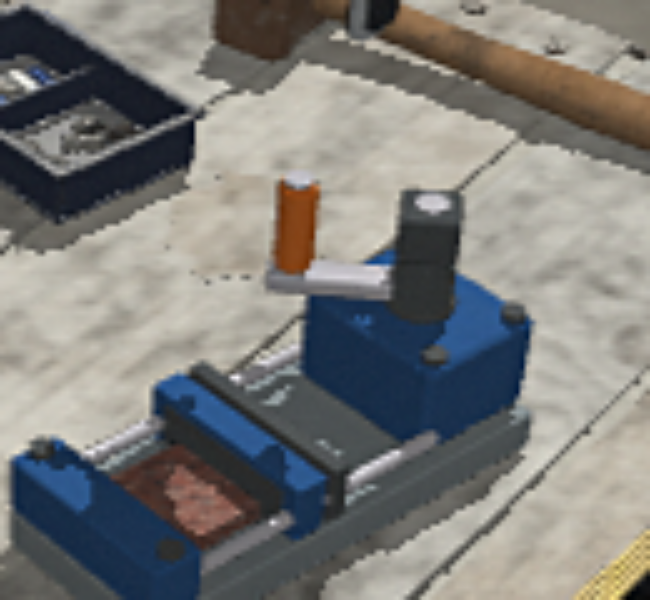

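View pics/w11.png

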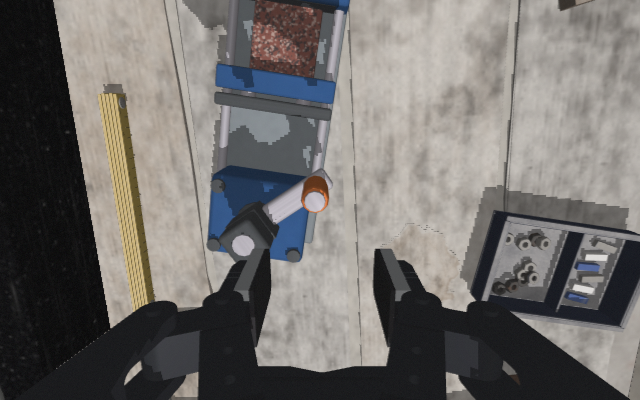

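The crank stays on the shaft, knob at (315,201), and the tile sits flush between both jaws. Last checks: crank angle, hub height, tile flatness.

Run:
```python
from h import *
c=dict(np.load("w11.npz"));P=cloud(c)
h=ray(c,243,245,.126);k=ray(c,315,202,.132);print("crank ang",np.degrees(np.arctan2(*(k-h)[1::-1])),np.linalg.norm((k-h)[:2]),"hub z",np.nanmedian(P[241:249,239:247,2]))
q=P[20:65,262:310].reshape(-1,3);A=np.c_[q[:,:2],np.ones(len(q))];g=np.isfinite(q[:,2]);s=np.linalg.lstsq(A[g],q[g,2],rcond=None)[0];print("tile z",np.nanpercentile(q[:,2],[5,50,95]),"slope",s[:2])
# gap carriage-jaw in the wrist views: carriage y / jaw y at .052
for f,pts in (("w7",None),("w11",None)):
    d=dict(np.load(f+".npz"));im=d["color"]
    x0,x1,y0,y1=((250,410,75,160) if f=="w7" else (200,350,50,135))
    cv2.imwrite(f"pics/{f}g.png",cv2.resize(im[y0:y1,x0:x1],None,fx=5,fy=5,interpolation=cv2.INTER_NEAREST)[:,:,::-1])
```

```text
crank ang 31.848051831431814 0.06003416659871377 hub z 0.12707771697965436
tile z [0.03019805 0.03150402 0.03276533] slope [ 0.00139831 -0.00149007]
```

View pics/w7g.png

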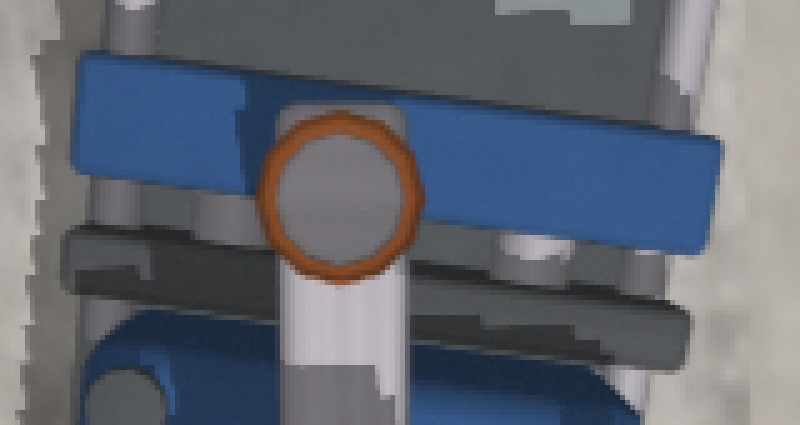

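View pics/w11g.png

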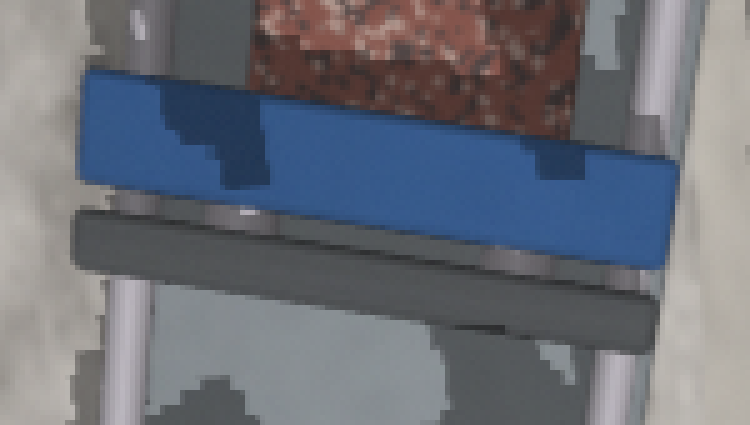

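Run:
```python
from rig import r
print(r.sign_off())
```

```text
the job is handed in; nothing more can be done
None
```

The crank is fully on the drive shaft, and the tile is gripped flat between the jaws. I handed the job in at about 29 s with the hand clear, and the sign-off gave no verdict.

- **Fit:** I gripped the crank by its hub, lined it up with the shaft's flats as seen in the wrist view, and lowered it in small steps with no rise in force. The hub top read 127 mm; 126 mm is fully seated.
- **Winding:** I wound it by the knob about 2.16 turns clockwise. The knob took about 12 N in motion at the end, against about 6 N running free, so I stopped there and let go.

**Last checks**
- The jaw face is at y≈36.5–37, and the tile reaches from there to the fixed jaw. It lies flat, with a slope of about 0.0015.
- The gap between jaw and carriage has closed by about 4 mm. At 20 N/mm that means a grip of roughly 70–90 N, between the 25 N and 160 N limits.
- The hub top again read 127 mm after letting go. The crank settled back about 5°.

**Checks that disagreed**
- The knob force at the pause read only 1–4 N, not the advised 7–9 N. A row without motion takes the pose as measured for its target, so the hand springs back a little. I relied on the moving force and the spring gap instead.
- Crank travel minus jaw travel gave more compression, 5–6 mm (100–120 N). That is still short of chipping.
- While winding, the hand crept up as much as 4 mm, and the sideways load on the knob reached about 20 N. I corrected both as I went.

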